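Return a writing set to its fitted foam trays

ROBOT

A 6-joint arm with a two-finger parallel gripper is mounted at the origin on the work surface. World frame = base frame: x ahead of the robot, y to its left, z up, the work surface at z = 0. Lengths are in mm, angles in rad, forces in N, time in s.
With the tool pointing down it reaches from about 325 to 1000 mm from the base axis. Payload 5.1 kg.
Tool frame: the origin (TCP) lies midway between the tips of the shut fingers; the grasp point (between the pads) lies 19 mm behind it; z points along the fingers, y is the direction in which the jaws open and shut (so a half turn about z gives the same grasp; the last joint's range is limited). The gripper opens to 85 mm and grips with 20 to 120 N. Pads are 22 mm wide; open, the fingers measure 114 mm over their backs; the gripper's body (76 mm by 85 mm) begins 54 mm behind the grasp point. The pads swing forward as they close: fully open they stand 13 mm farther back than shut.
Start: joints at [-1.373, 0.124, 1.65, -0, 1.367, -0.083], TCP at [180.098, -624.539, 231.322] pointing down, gripper open.
Joint ranges: [-2.61, 2.61], [-1.02, 2.33], [0.03, 2.71], [-1.35, 4.49], [0.32, 2.68], [-2.91, 2.91]. Speed limits (rad/s): [2.57, 2.57, 3.14, 3.14, 3.14, 3.14].

INTERFACE

Orientations are given as [roll, pitch, yaw] about the fixed x, y, z axes, in that order (R = Rz(yaw) Ry(pitch) Rx(roll)).
In Python, from plant import robot gives the robot as it stands.
- The arm moves only by the tool play_rows, never from a script. Its argument "steps" is a list of rows, each a list of 4 numbers: the shift along the tool's x, y, z in cm, then the turn about the tool's z in rad. In form: [[dx, dy, dz, spin], ...]. A call has 1 to 8 rows; each row is the pose to reach, as a shift and turn from the pose commanded when the call began, along the tool's axes at that moment; what a row does not reach only later rows make up. A row lasts 1/12 s, in which the tool goes at most 41.7 mm and 7.16 degrees, less where a joint would pass 70% of its speed; a pose out of reach is approached as far as the arm can. A call with a gripper value outside its range is refused whole. "grip" is the opening, from 0 (shut) to 1 (fully open), set as the call begins (left out, the last holds). The fingers move at their own pace and stop on an object; the grip force is fixed at half the most. Time passes only in rows, so rows that repeat a pose let the fingers close. It gives the time, the measured TCP pose, the force and the opening at its end, in the units of the state.
- robot.observe(): the state, without advancing time (a new reading comes with each control period).
- robot.capture(name): name is "scene" or "top" or "wrist"; returns the picture (400x640x3 uint8, red, green, blue); there is no depth.
- robot.camera_model(name): a dict with "mtx" (3x3 intrinsics, pixels), "dist" ([k1, k2, p1, p2, k3] as OpenCV has them; the pictures are not rectified), "rvec" (rotation vector, rad) and "tvec" (3), from world to camera coordinates, as OpenCV has them. Camera axes: x right, y down, z forward; pixel columns grow to the right and rows downward; lengths in mm; the calibration is good to about 2 mm. A picture is of the moment at which its call begins: read the wrist's pose just before it. camera_model takes no time and is no camera call; for the wrist camera it gives the pose at the moment of the call.
- robot.close_job(): hands the job in, once; it reports no verdict.
The state is a dict: "clock": time; "qpos": joint angles; "joint_velocities": joint speeds; "effort": joint torques, N m; "tool_pos": TCP position; "ee_rot": TCP orientation; "contact_force": force on the tool from outside, world axes, zero at the start; "wrist_torque": the same for the moment, N m; "grip_width": finger opening in mm.
Only numpy, scipy, OpenCV 4.12 (cv2) and the standard library are available. Lean on these libraries where they do the work, as an engineer would, in place of code of your own. Each camera call takes 0.05 s, during which the arm holds its last target.

TASK

The four pieces of the old writing set in the white examination tray - small book, pen box, pounce pot and inkwell - have been examined and must be rehoused: set each one down in the foam-lined tray whose recess is cut to its shape and size, lying flat on the recess floor and upright as it is now. They are museum pieces, so put them down gently and never drop them, and leave the amber bottle and the swab jar standing where they are.

Things in the scene. Friction and masses are not known exactly. Their poses are not given: they have to be found in the camera images.
- book_mid (a point): small green cloth-bound book with gilt ornament, lying flat: 60 mm wide (its x, spine to fore-edge), 84 mm long (its y), 28 mm thick, 80 to 160 g. Point: its centre, half-way up. Like the other three pieces it lies in a white examination tray (340 x 360 mm, floor 4 mm thick, rim 16 mm high), their centres 70 mm or more from the rim; a small brush (10 mm high) lies in the middle of that tray
- penbox_mid (a point): long narrow dark wooden pen box with two brass bands: 32 mm wide (its x), 110 mm long (its y), 28 mm high, 80 to 170 g. Point: its centre, half-way up
- pot_mid (a point): small round brass pounce pot with a pierced top: 46 mm across, 50 mm high, upright, 110 to 225 g. Point: its centre, half-way up, 25 mm above its foot
- inkwell_mid (a point): large round pewter inkwell: body 62 mm across and 36 mm high, domed lid with a small knob up to 50 mm, upright, 195 to 390 g. Point: on its axis 25 mm above its foot
- bed_book_floor (a point): fitted tray of the book: fixed card tray, 102 mm (x) by 150 mm (y), 20 mm high, lined with dark grey foam. The foam's top is 18 mm above the bench and has one broad rectangular recess, 74 mm (x) by 98 mm (y), cut in it, 8 mm deep with a white floor, 7 mm larger all round than its piece (no room for fingers). Point: centre of the recess floor, 10 mm above the bench; z up, y along the recess's long side.
- bed_penbox_floor (a point): fitted tray of the pen box: fixed card tray, 102 mm (x) by 150 mm (y), 20 mm high, lined with dark grey foam. The foam's top is 18 mm above the bench and has one long narrow rectangular recess, 46 mm (x) by 124 mm (y), cut in it, 8 mm deep with a white floor, 7 mm larger all round than its piece (no room for fingers). Point: centre of the recess floor, 10 mm above the bench; z up, y along the recess's long side.
- bed_pot_floor (a point): fitted tray of the pounce pot: fixed card tray, 102 mm (x) by 150 mm (y), 20 mm high, lined with dark grey foam. The foam's top is 18 mm above the bench and has one small round recess, 60 mm across, cut in it, 8 mm deep with a white floor, 7 mm larger all round than its piece (no room for fingers). Point: centre of the recess floor, 10 mm above the bench; z up.
- bed_inkwell_floor (a point): fitted tray of the inkwell: fixed card tray, 102 mm (x) by 150 mm (y), 20 mm high, lined with dark grey foam. The foam's top is 18 mm above the bench and has one large round recess, 76 mm across, cut in it, 8 mm deep with a white floor, 7 mm larger all round than its piece (no room for fingers). Point: centre of the recess floor, 10 mm above the bench; z up.
- bottle_mid (a point): amber glass bottle, 44 mm across and 110 mm tall, standing between the white tray and the foam-lined trays. Point: its centre, half-way up
- jar_mid (a point): open glass jar of cotton swabs, 50 mm across, the glass 75 mm tall and the swabs up to 135 mm, standing beyond the bottle. Point: on its axis, 37.5 mm above the bench
Things that resemble listed ones, but are neither listed nor needed, are in the scene too. Leave any yellow look-alike of the part that bears bed_inkwell_floor alone. Of the things that look like the part that bears penbox_mid, the smaller one is meant.

How it is judged (in metres and radians):
At the end, for the whole second after the job is handed in: Each of the four pieces is at rest in its own recess: centre within 12 mm of the recess centre, on the floor (within 4 mm in height), tilted less than 0.08 rad, and the book and pen box lie along their recess within 0.2 rad (either way round) (horizontal distance between book_mid and bed_book_floor below 0.012 m and z of book_mid in the frame of bed_book_floor between 0.01 and 0.018 m and angle between each of book_mid, penbox_mid, pot_mid, inkwell_mid's own z axis and vertical below 0.08 rad and linear speed of each of book, penbox, pot, inkwell below 0.02 m/s and angle between the y axis of book_mid and the y axis of bed_book_floor, either way round below 0.2 rad and horizontal distance between penbox_mid and bed_penbox_floor below 0.012 m and z of penbox_mid in the frame of bed_penbox_floor between 0.01 and 0.018 m and angle between the y axis of penbox_mid and the y axis of bed_penbox_floor, either way round below 0.2 rad and horizontal distance between pot_mid and bed_pot_floor below 0.012 m and z of pot_mid in the frame of bed_pot_floor between 0.021 and 0.029 m and horizontal distance between inkwell_mid and bed_inkwell_floor below 0.012 m and z of inkwell_mid in the frame of bed_inkwell_floor between 0.021 and 0.029 m); the robot touches nothing.
It fails at once if a piece is let go in mid-air, more than 3 cm above its resting height ((height (world z) of book_mid above 0.054 m and contact force between book and the fingers below 0.02 N) or (height (world z) of penbox_mid above 0.054 m and contact force between penbox and the fingers below 0.02 N) or (height (world z) of pot_mid above 0.065 m and contact force between pot and the fingers below 0.02 N) or (height (world z) of inkwell_mid above 0.065 m and contact force between inkwell and the fingers below 0.02 N)).
It fails at once if the bottle is moved more than 3 cm or tipped (distance of bottle_mid from where it was at the start of the episode above 0.03 m or angle between bottle_mid's own z axis and vertical above 0.3 rad).
It fails at once if the jar is moved more than 3 cm or tipped (distance of jar_mid from where it was at the start of the episode above 0.03 m or angle between jar_mid's own z axis and vertical above 0.3 rad).
It also fails if it takes over 106 s, if anything falls off the work surface, if the arm or the gripper's body presses on something with over 40 N, if the wrist force passes 120 N, or if a joint passes its speed limit or range.

## Working session

There is one attempt and no reset: what is moved stays moved. The work goes in short steps, Python scripts to look and compute and a tool call to move; the robot and the scene stay as the last step left them, time stands still between calls to the robot, and variables do not carry over. Pictures are saved under pics/ and viewed, and the job is handed in when it is done.

Besides the shell and the picture viewer there is one more tool, called by a JSON object that holds its "api" and its "payload". play_rows: Moves the arm, as the interface text tells. Its arguments: {"type":"object","properties":{"steps":{"type":"array"},"grip":{"type":"number"}},"required":["steps"]}

```bash
ls; mkdir -p pics; python3 - <<'E'
from plant import robot
import cv2,numpy as np
s=robot.observe(); print(s)
for n in ["scene","top"]:
    im=robot.capture(n); cv2.imwrite(f"pics/{n}0.png",im[:,:,::-1])
    m=robot.camera_model(n); print(n,{k:np.round(np.array(v),4).tolist() for k,v in m.items()})
E
```

```text
pics
{'clock': 0.0, 'qpos': array([-1.37261554e+00,  1.24540476e-01,  1.65171151e+00, -2.96477146e-07,
        1.36752105e+00, -8.25667913e-02]), 'joint_velocities': array([ 0.00123804,  0.00194555,  0.00048207, -0.00072277, -0.00141893,
        0.00155052]), 'effort': array([ 1.20078272e-03, -4.23615718e+01, -3.65444505e+01,  1.07186274e-04,
        7.14867027e-03,  8.80852383e-06]), 'tool_pos': array([ 179.96579776, -623.93091302,  230.00797643]), 'ee_rot': array([-3.13941968e+00, -1.79532593e-04,  2.80747444e-01]), 'contact_force': array([ 0.93991798, -0.31265153,  0.12821884]), 'wrist_torque': array([-0.0288726 ,  0.00938475, -0.00614539]), 'grip_width': 85.44664633399644}
scene {'mtx': [[498.8782, 0.0, 318.9818], [0.0, 498.8782, 204.1256], [0.0, 0.0, 1.0]], 'dist': [-0.1294, 0.0, 0.0, 0.0, 0.0], 'rvec': [2.0225, 1.7211, -0.5282], 'tvec': [-96.5745, -322.548, 1693.5497]}
top {'mtx': [[402.2527, 0.0, 321.8986], [0.0, 402.2527, 207.1718], [0.0, 0.0, 1.0]], 'dist': [0.0339, 0.0, 0.0, 0.0, 0.0], 'rvec': [2.1584, -2.179, 0.0732], 'tvec': [54.0604, 457.1474, 1036.0054]}
```

View pics/top0.png

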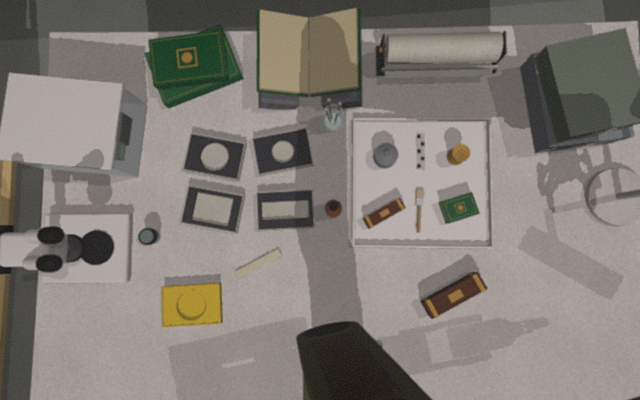

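View pics/scene0.png

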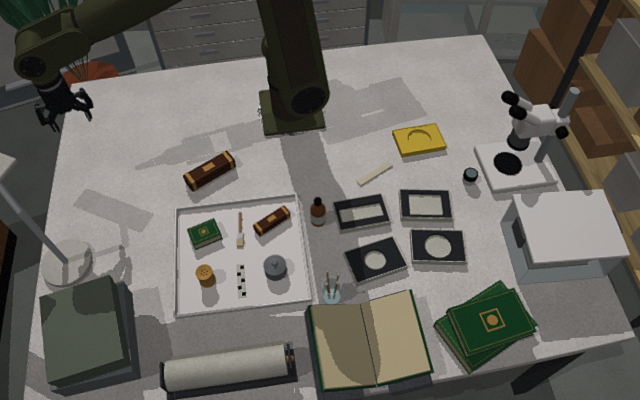

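The top view shows the white tray at (350-490,120-247) with the inkwell (385,155), pot (458,153), pen box (384,213) and book (459,208). The four trays are at (213,155), (283,151), (213,209) and (285,210). The bottle is at (333,208) and the jar at (333,118).

The pen box candidates are the small one in the tray (384,213) and the large one outside it at (455,295). The smaller one is meant. The yellow tray (191,304) is a decoy. Next I'll enlarge the view.

```bash
cat > h.py <<'E'
import cv2,numpy as np
from plant import robot
def w(cam,px,z,m=None):
    m=m or robot.camera_model(cam)
    px=np.array(px,float).reshape(-1,1,2)
    n=cv2.undistortPoints(px,np.array(m['mtx'],float),np.array(m['dist'],float)).reshape(-1,2)
    R=cv2.Rodrigues(np.array(m['rvec'],float))[0];t=np.array(m['tvec'],float).ravel()
    C=-R.T@t; d=np.c_[n,np.ones(len(n))]@R
    z=np.broadcast_to(z,(len(n),))
    return C+d*((z-C[2])/d[:,2])[:,None]
def p(cam,pts,m=None):
    m=m or robot.camera_model(cam)
    return cv2.projectPoints(np.array(pts,float).reshape(-1,1,3),np.array(m['rvec'],float),np.array(m['tvec'],float),np.array(m['mtx'],float),np.array(m['dist'],float))[0].reshape(-1,2)
def crop(im,x0,y0,x1,y1,f,name):
    c=cv2.resize(im[y0:y1,x0:x1],None,fx=f,fy=f,interpolation=cv2.INTER_CUBIC)
    cv2.imwrite(name,c)
E
python3 - <<'E'
from h import *
im=cv2.imread('pics/top0.png')
crop(im,350,115,495,250,5,'pics/t_tray.png')
crop(im,180,125,345,235,4.8,'pics/t_beds.png')
crop(im,350,190,500,320,5,'pics/t_boxes.png')
E
```

```text
(no output)
```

View pics/t_tray.png

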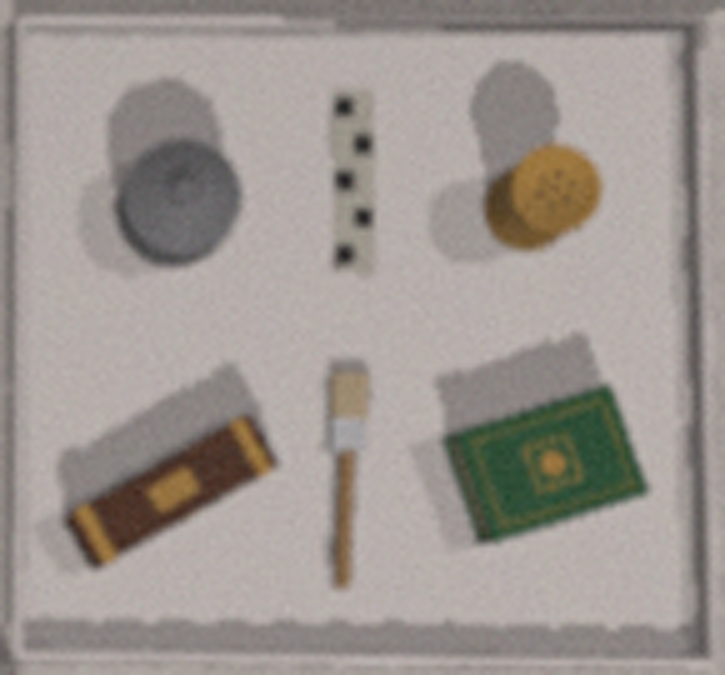

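View pics/t_beds.png

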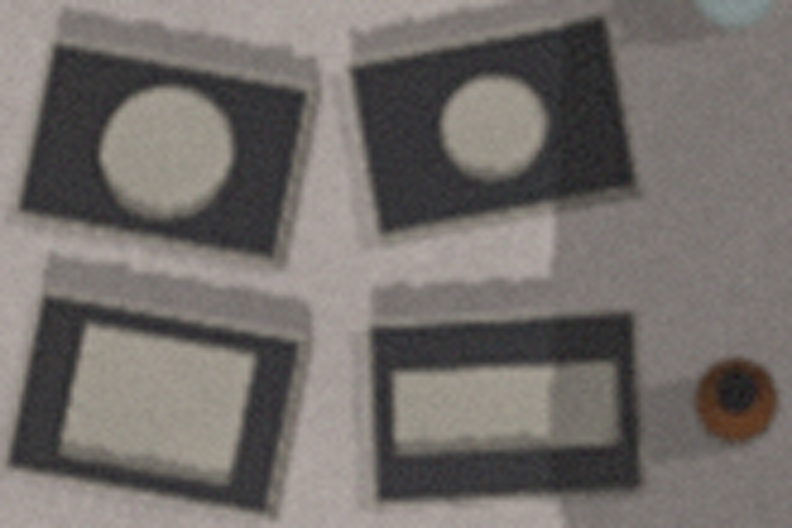

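View pics/t_boxes.png

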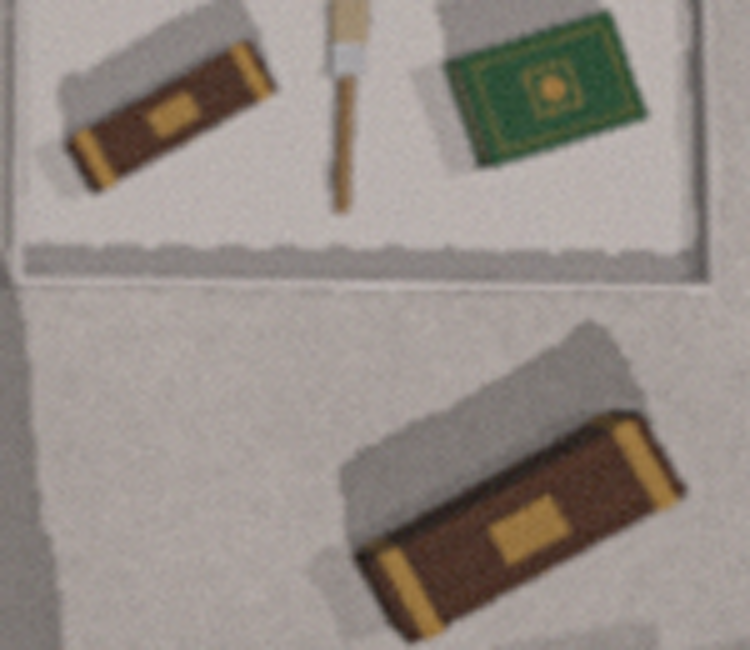

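```bash
python3 - <<'E'
from h import *
np.set_printoptions(precision=1,suppress=True)
T=lambda q,o,f:(np.array(q,float)+.5)/f-.5+np.array(o)
m=robot.camera_model('top');R=cv2.Rodrigues(np.array(m['rvec']))[0];print('C',-R.T@np.array(m['tvec']))
def quad(n,q,o,f,z):
    P=w('top',T(q,o,f),z);e=np.linalg.norm(np.roll(P,-1,0)-P,axis=1);c=P.mean(0)
    l=(P[1]-P[2]+P[0]-P[3]);print(n,c,'edges',e,'edge0-3 dir deg',np.degrees(np.arctan2(l[1],l[0])),np.degrees(np.arctan2(*(P[0]-P[1]+P[3]-P[2])[[1,0]])))
tr=((350,115),5);bd=((180,125),4.8)
quad('book',[(610,388),(648,490),(490,540),(451,436)],*tr,32)
quad('box',[(250,415),(277,465),(97,567),(70,515)],*tr,32)
quad('bedbook top',[(86,320),(256,352),(232,484),(60,455)],*bd,18)
quad('bedbox top',[(390,370),(613,360),(620,443),(395,453)],*bd,18)
quad('bedbook outer',[(55,297),(302,340),(272,513),(10,465)],*bd,20)
quad('bedbox outer',[(372,327),(632,313),(639,485),(378,500)],*bd,20)
quad('bedink outer',[(57,42),(310,92),(277,260),(20,210)],*bd,20)
quad('bedpot outer',[(350,67),(603,18),(635,188),(380,236)],*bd,20)
def circ(n,x0,y0,x1,y1,o,f,z):
    P=w('top',T([(x0,(y0+y1)/2),(x1,(y0+y1)/2),((x0+x1)/2,y0),((x0+x1)/2,y1)],o,f),z)
    print(n,P.mean(0),np.linalg.norm(P[0]-P[1]),np.linalg.norm(P[2]-P[3]))
circ('pot top',511,145,602,239,*tr,54)
circ('ink body',118,140,241,265,*tr,36)
circ('bedink',99,84,235,221,*bd,18)
circ('bedpot',439,73,548,182,*bd,18)
circ('bottle base?',697,358,777,440,*bd,70)
print('jar',w('top',[(333,121)],60), 'tray',w('top',T([(15,25),(695,28),(710,655),(15,655)],*tr),16))
# big box
quad('bigbox',[(630,410),(685,492),(415,640),(365,555)],(350,190),5,40)
E
```

```text
C [ 367.1   30.8 1072.2]
book [ 452.7 -304.1   32. ] edges [55.5 84.5 56.7 85.1] edge0-3 dir deg -73.26504163997507 18.18216006938549
box [ 440.7 -111.6   32. ] edges [ 29.3 107.   30.1 106.8] edge0-3 dir deg -61.27080524123129 26.6239462227759
bedbook top [457.4 337.9  18. ] edges [95.8 73.6 96.  75.5] edge0-3 dir deg -9.772935474499079 79.30729952644035
bedbox top [453.3 147.8  18. ] edges [122.8  45.8 123.4  45.8] edge0-3 dir deg 4.081070409254968 91.975747379038
bedbook outer [456.7 336.7  20. ] edges [138.6  96.1 146.2  95.1] edge0-3 dir deg -11.591480354949848 79.29064299716646
bedbox outer [453.4 147.1  20. ] edges [143.2  94.5 142.7  95.2] edge0-3 dir deg 2.1103824150384165 92.60609486408704
bedink outer [597.2 335.1  20. ] edges [144.1  95.6 145.3  96.2] edge0-3 dir deg -10.975343609872338 78.21422756893759
bedpot outer [608.5 154.3  20. ] edges [143.2  97.4 143.2  96.6] edge0-3 dir deg 10.146532269248615 100.28335626571382
pot top [ 589.3 -305.5   54. ] 45.605275313964064 48.47814358793093
ink body [ 590.7 -117.3   36. ] 63.752949236966096 65.98323373596038
bedink [596.7 335.1  18. ] 75.54270754620455 77.12290287849379
bedpot [608.7 153.7  18. ] 60.59887753923901 61.39583894547328
bottle base? [451.7  20.7  70. ] 41.637877743795904 42.84824457769208
jar [[676.   18.6  60. ]] tray [[ 692.4  -34.5   16. ]
 [ 684.3 -393.2   16. ]
 [ 354.1 -386.9   16. ]
 [ 356.5  -29.5   16. ]]
bigbox [ 233.6 -280.    40. ] edges [ 47.7 154.   47.6 151.8] edge0-3 dir deg -62.019416233147396 30.543631258763938
```

```bash
cat >> h.py <<'E'
from scipy.spatial.transform import Rotation as Ro
def go(x,y,z,yaw):
    s=robot.observe();R=Ro.from_euler('xyz',s['ee_rot']).as_matrix()
    ps=s['ee_rot'][2];Rn=Ro.from_euler('xyz',[np.pi,0,ps]).as_matrix()
    d=Rn.T@(np.array([x,y,z])-s['tool_pos'])/10
    dy=(np.radians(yaw)-ps+np.pi)%(2*np.pi)-np.pi
    print('t',round(s['clock'],2),'pos',s['tool_pos'].round(1),'rpy',np.degrees(s['ee_rot']).round(2),'w',round(s['grip_width'],1),'F',s['contact_force'].round(1),'-> d cm',d.round(2),'spin',round(-dy,3))
E
python3 - <<'E'
from h import *
go(453,-304,220,107)
E
```

```text
t 0.1 pos [ 180.  -624.   230.2] rpy [-1.7989e+02 -1.0000e-02  1.6090e+01] w 85.8 F [-0.4 -0.1 -0. ] -> d cm [ 35.1  -23.18   1.02] spin -1.587
```

{"api": "play_rows", "payload": {"steps": [[35.1, -23.2, 1, -1.587], [35.1, -23.2, 1, -1.587], [35.1, -23.2, 1, -1.587], [35.1, -23.2, 1, -1.587], [35.1, -23.2, 1, -1.587], [35.1, -23.2, 1, -1.587], [35.1, -23.2, 1, -1.587], [35.1, -23.2, 1, -1.587]], "grip": 1}}

```text
clock: 0.77
tool_pos: [397.0, -369.0, 223.0]
ee_rot: [-3.141, -0.0, 1.287]
contact_force: [1.2, 0.0, -0.5]
grip_width: 85.3
```

```bash
python3 - <<'E'
from h import *
go(453,-304,220,107)
E
```

```text
t 0.77 pos [ 397. -369.  223.] rpy [-1.7998e+02 -1.0000e-02  7.3720e+01] w 85.3 F [ 1.2  0.  -0.5] -> d cm [7.81 3.55 0.3 ] spin -0.581
```

{"api": "play_rows", "payload": {"steps": [[7.8, 3.5, 0.3, -0.581], [7.8, 3.5, 0.3, -0.581], [7.8, 3.5, 0.3, -0.581], [7.8, 3.5, 0.3, -0.581], [7.8, 3.5, 0.3, -0.581], [7.8, 3.5, 0.3, -0.581], [7.8, 3.5, 0.3, -0.581]]}}

```text
clock: 1.35
tool_pos: [452.0, -306.0, 219.9]
ee_rot: [-3.141, -0.001, 1.86]
contact_force: [-0.3, -0.4, 0.9]
grip_width: 85.6
```

```bash
python3 - <<'E'
from h import *
go(453,-304,220,107)
m=robot.camera_model('wrist'); im=robot.capture('wrist')[:,:,::-1].copy()
cv2.imwrite('pics/w1.png',im); import pickle; pickle.dump(m,open('w1.pkl','wb'))
go(453,-304,220,107)
E
```

```text
t 1.35 pos [ 452.  -306.   219.9] rpy [-1.7997e+02 -4.0000e-02  1.0656e+02] w 85.6 F [-0.3 -0.4  0.9] -> d cm [ 0.16  0.16 -0.01] spin -0.008
t 1.4 pos [ 451.9 -306.2  220. ] rpy [-1.7998e+02 -3.0000e-02  1.0655e+02] w 85.5 F [0.3 0.9 0.5] -> d cm [0.18 0.17 0.  ] spin -0.008
```

View pics/w1.png

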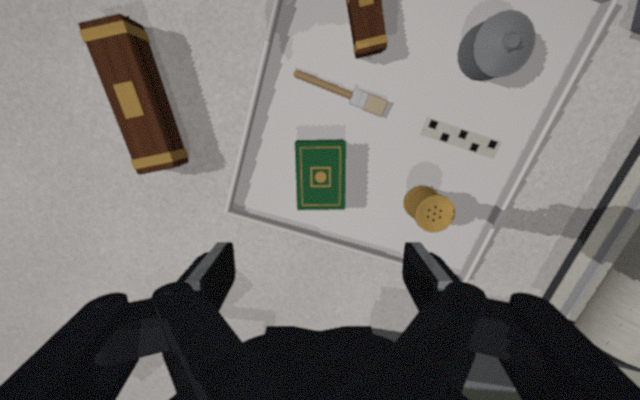

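The wrist view shows the book lying straight, with corners at about (295,141), (345,140), (345,209) and (298,210). The pot top is at (434,213). I'll cross-check these against the top view.

```bash
python3 - <<'E'
from h import *
import pickle
im=cv2.imread('pics/w1.png');crop(im,280,125,480,240,4,'pics/w1c.png')
m=pickle.load(open('w1.pkl','rb'))
P=w('wrist',[(295,141),(345,140),(345,209),(298,210)],32,m);print(P.round(1),P.mean(0))
print(w('wrist',[(434.5,213)],54,m))
for c in ([452.7,-304.1,32],[440.7,-111.6,32],[589.3,-305.5,54]): print(p('wrist',[c],m))
E
```

```text
[[ 414.4 -273.6   32. ]
 [ 469.4 -256.    32. ]
 [ 495.5 -335.7   32. ]
 [ 440.2 -353.6   32. ]] [ 454.91227585 -304.74165204   32.        ]
[[ 591.87300565 -304.279801     54.        ]]
[[319.1413546  175.16446103]]
[[362.63810938  -8.53055233]]
[[432.01136245 213.35134605]]
```

View pics/w1c.png

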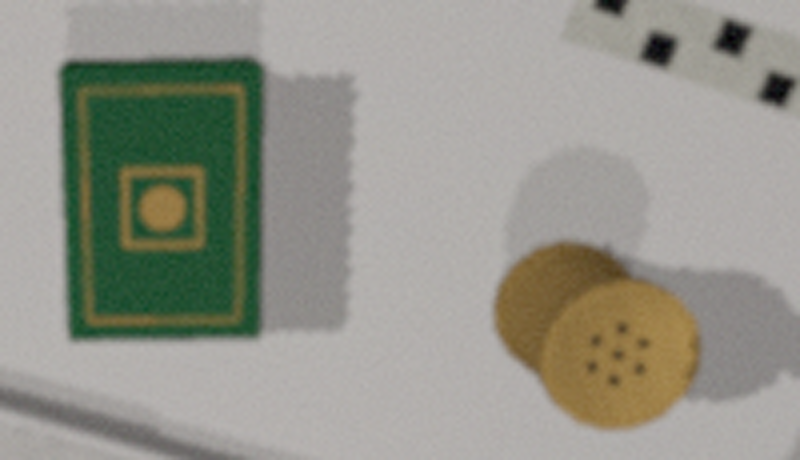

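```bash
python3 - <<'E'
from h import *
go(454,-304.5,60,107.7)
E
```

```text
t 1.4 pos [ 451.9 -306.2  220. ] rpy [-1.7998e+02 -3.0000e-02  1.0655e+02] w 85.5 F [0.3 0.9 0.5] -> d cm [ 0.1   0.25 16.  ] spin -0.02
```

{"api": "play_rows", "payload": {"steps": [[0.1, 0.25, 3, -0.02], [0.1, 0.25, 7, -0.02], [0.1, 0.25, 11, -0.02], [0.1, 0.25, 14, -0.02], [0.1, 0.25, 15.5, -0.02], [0.1, 0.25, 16, -0.02], [0.1, 0.25, 16, -0.02]]}}

```text
clock: 1.98
tool_pos: [453.1, -304.0, 58.7]
ee_rot: [-3.14, -0.003, 1.88]
contact_force: [0.1, -0.5, 0.5]
grip_width: 85.3
```

```bash
python3 - <<'E'
from h import *
go(454,-304.5,10,107.7)
E
```

```text
t 1.98 pos [ 453.1 -304.    58.7] rpy [-1.7989e+02 -1.7000e-01  1.0773e+02] w 85.3 F [ 0.1 -0.5  0.5] -> d cm [-0.07  0.07  4.87] spin 0.001
```

{"api": "play_rows", "payload": {"steps": [[0, 0.1, 1.5, 0], [0, 0.1, 3, 0], [0, 0.1, 4.2, 0], [0, 0.1, 4.8, 0], [0, 0.1, 4.8, 0], [0, 0.1, 4.8, 0]]}}

```text
clock: 2.48
tool_pos: [455.6, -304.6, 13.0]
ee_rot: [3.141, 0.001, 1.882]
contact_force: [-0.3, -0.6, 0.5]
grip_width: 85.6
```

{"api": "play_rows", "payload": {"steps": [[0, 0, 0, 0], [0, 0, 0, 0], [0, 0, 0, 0], [0, 0, 0, 0], [0, 0, 0, 0], [0, 0, 0, 0], [0, 0, 0, 0], [0, 0, 0, 0]], "grip": 0}}

```text
clock: 3.15
tool_pos: [456.2, -305.1, 14.0]
ee_rot: [3.14, 0.002, 1.882]
contact_force: [-0.4, 0.3, 6.2]
grip_width: 58.5
```

```bash
python3 - <<'E'
from h import *
go(454,-304.5,200,107.7)
E
```

```text
t 3.15 pos [ 456.2 -305.1   14. ] rpy [1.7992e+02 1.3000e-01 1.0782e+02] w 58.5 F [-0.4  0.3  6.2] -> d cm [  0.13  -0.19 -18.6 ] spin 0.002
```

{"api": "play_rows", "payload": {"steps": [[0, 0, -0.5, 0], [0, 0, -1.5, 0], [0, 0, -3, 0], [0, 0, -5, 0], [0, 0, -7, 0], [0, 0, -8, 0], [0, 0, -8, 0], [0, 0, -8, 0]]}}

```text
clock: 3.82
tool_pos: [455.2, -304.2, 92.7]
ee_rot: [3.141, 0.001, 1.882]
contact_force: [0.2, -0.5, -0.9]
grip_width: 58.3
```

```bash
python3 - <<'E'
from h import *
for i in range(3):go(454,-304.5,180,107.7)
m=robot.camera_model('wrist');im=robot.capture('wrist')[:,:,::-1].copy();cv2.imwrite('pics/w2.png',im)
im=robot.capture('scene')[:,:,::-1].copy();crop(im,150,170,330,320,4,'pics/s2.png')
go(454,-304.5,180,107.7)
E
```

```text
t 3.82 pos [ 455.2 -304.2   92.7] rpy [1.7998e+02 4.0000e-02 1.0782e+02] w 58.3 F [ 0.2 -0.5 -0.9] -> d cm [ 0.01 -0.13 -8.73] spin 0.002
t 3.82 pos [ 455.2 -304.2   92.7] rpy [1.7998e+02 4.0000e-02 1.0782e+02] w 58.3 F [ 0.2 -0.5 -0.9] -> d cm [ 0.01 -0.13 -8.73] spin 0.002
t 3.82 pos [ 455.2 -304.2   92.7] rpy [1.7998e+02 4.0000e-02 1.0782e+02] w 58.3 F [ 0.2 -0.5 -0.9] -> d cm [ 0.01 -0.13 -8.73] spin 0.002
t 3.92 pos [ 454.3 -303.5   90.9] rpy [-1.7992e+02 -1.3000e-01  1.0782e+02] w 58.5 F [-0.3  0.4 -1.3] -> d cm [-0.09 -0.06 -8.91] spin 0.002
```

View pics/w2.png

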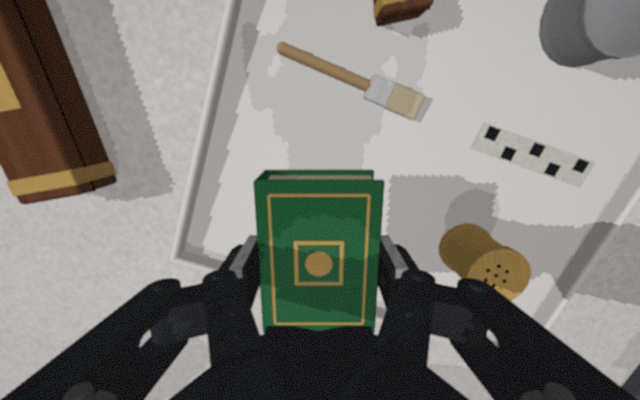

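View pics/s2.png

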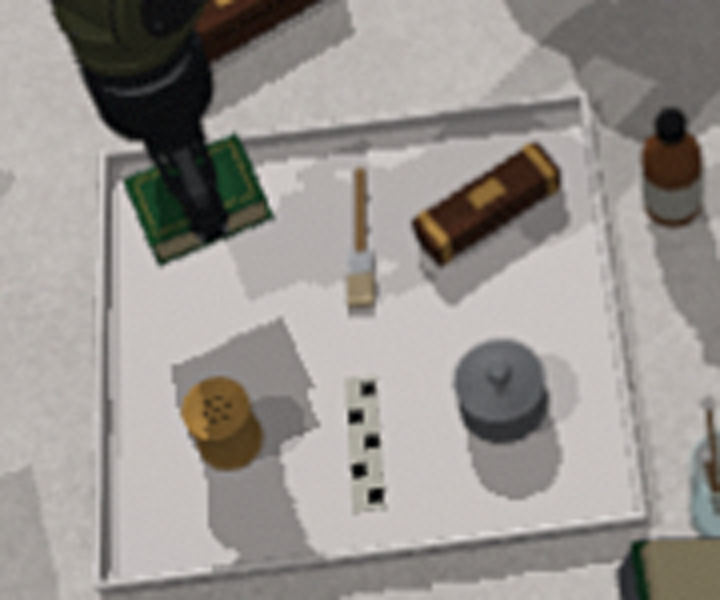

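{"api": "play_rows", "payload": {"steps": [[0, 0, -3, 0], [0, 0, -7, 0], [2, 0.7, -10, 0.1], [5, 1.6, -12, 0.2], [9, 2.9, -12, 0.3], [13, 4.2, -12, 0.4], [17, 5.5, -12, 0.497], [21, 6.8, -12, 0.497]]}}

```text
clock: 4.58
tool_pos: [454.5, -83.2, 210.8]
ee_rot: [-3.139, -0.0, 1.381]
contact_force: [0.7, 0.5, -1.5]
grip_width: 58.4
```

```bash
python3 - <<'E'
from h import *
go(457,337.3,210,79.3)
E
```

```text
t 4.58 pos [454.5 -83.2 210.8] rpy [-1.7986e+02 -2.0000e-02  7.9100e+01] w 58.4 F [ 0.7  0.5 -1.5] -> d cm [41.34 -7.71  0.08] spin -0.004
```

{"api": "play_rows", "payload": {"steps": [[4, -0.7, 0, 0], [8, -1.5, 0, 0], [12, -2.2, 0, 0], [16, -3, 0, 0], [20, -3.7, 0, 0], [24, -4.5, 0, 0], [28, -5.2, 0, 0], [32, -6, 0, 0]]}}

```text
clock: 5.25
tool_pos: [454.7, 242.3, 210.6]
ee_rot: [-3.139, 0.002, 1.385]
contact_force: [0.7, -0.5, -1.7]
grip_width: 58.5
```

{"api": "play_rows", "payload": {"steps": [[3.5, -0.6, 0, 0], [6, -1.1, 0, 0], [7.6, -1.4, 0, 0], [8.4, -1.6, 0, 0], [8.6, -1.6, 0, 0], [8.6, -1.6, 0, 0]]}}

```text
clock: 5.75
tool_pos: [455.7, 327.6, 211.2]
ee_rot: [-3.14, 0.002, 1.385]
contact_force: [0.6, 0.0, -1.3]
grip_width: 58.3
```

```bash
python3 - <<'E'
from h import *
go(457,337.3,210,79.3)
m=robot.camera_model('wrist');im=robot.capture('wrist')[:,:,::-1].copy();cv2.imwrite('pics/w3.png',im)
import pickle; pickle.dump(m,open('w3.pkl','wb'))
go(457,337.3,210,79.3)
E
```

```text
t 5.75 pos [455.7 327.6 211.2] rpy [-1.7992e+02  1.0000e-01  7.9370e+01] w 58.3 F [ 0.6  0.  -1.3] -> d cm [ 0.98 -0.05  0.12] spin 0.001
t 5.8 pos [455.9 327.1 211.5] rpy [-1.7994e+02  9.0000e-02  7.9320e+01] w 58.2 F [ 0.1 -0.6 -1.6] -> d cm [ 1.02 -0.08  0.15] spin 0.0
```

View pics/w3.png

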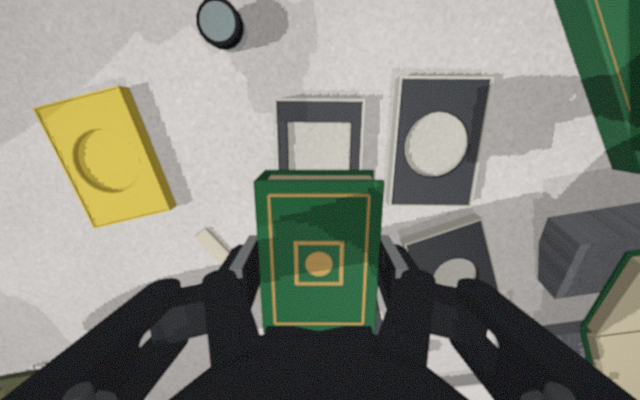

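The wrist view shows the book held level. The far edge of the broad recess is at (288,123)-(351,121), and the large round recess is at (437,144). I'll compare these with the predictions.

```bash
python3 - <<'E'
from h import *
import pickle
im=cv2.imread('pics/w3.png');crop(im,260,60,510,220,3.2,'pics/w3c.png')
m=pickle.load(open('w3.pkl','rb'))
a=np.radians(79.3);y=np.array([np.cos(a),np.sin(a)]);x=np.array([y[1],-y[0]]);c=np.array([457,337.3])
for hx,hy,z in((51,75,20),(37,49,18)):
  for sx in(-1,1): print(hx,p('wrist',[[*(c+sx*hx*x+hy*y),z]],m).round(1))
print(p('wrist',[[597,335.1,18]],m), w('wrist',[(437,144)],14,m))
E
```

```text
51 [[272.7 101.3]]
51 [[363.6 101.6]]
37 [[286.1 125.2]]
37 [[350.1 125.4]]
[[435.27672659 147.54378935]] [[600.80599133 338.1767678   14.        ]]
```

View pics/w3c.png

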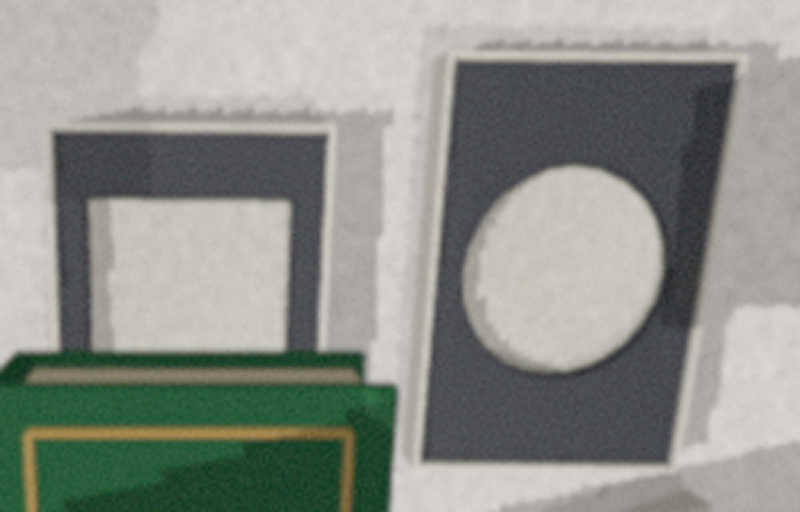

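```bash
python3 - <<'E'
from h import *
import pickle
m=pickle.load(open('w3.pkl','rb'))
a=np.radians(79.3);y=np.array([np.cos(a),np.sin(a)]);x=np.array([y[1],-y[0]]);c=np.array([457,337.3])
R=cv2.Rodrigues(np.array(m['rvec']))[0];C=-R.T@np.array(m['tvec']);print(C)
for px,z in(((276.3,100),20),((364.1,99.7),20),((287.2,121.9),18),((351.3,121.9),18),((287.2,121.9),10),((351.3,121.9),10)):
  q=w('wrist',[px],z,m)[0,:2]-c;print(px,z,q@x,q@y)
q=lambda X,Y:(X/3.2+260,Y/3.2+60)
P=w('wrist',[q(463,270),q(663,270),q(563,164),q(563,373)],18,m);print(P.mean(0),P)
E
```

```text
[469.40988575 396.64516084 354.14125675]
(276.3, 100) 20 -46.91869487690074 76.44589336486001
(364.1, 99.7) 20 51.44531661892921 76.98044991970552
(287.2, 121.9) 18 -35.608664542570715 52.73778101571188
(351.3, 121.9) 18 38.196117362214515 52.91686739746308
(287.2, 121.9) 10 -36.484114638533114 52.5502494998638
(351.3, 121.9) 10 39.07718552570702 52.73359805123939
[597.94212746 338.32002519  18.        ] [[562.09936802 345.40741085  18.        ]
 [633.7827792  331.91533252  18.        ]
 [600.53419843 375.99135725  18.        ]
 [595.35216419 299.96600014  18.        ]]
```

```bash
python3 - <<'E'
from h import *
go(458,338.6,50,79.3)
E
```

```text
t 5.8 pos [455.9 327.1 211.5] rpy [-1.7994e+02  9.0000e-02  7.9320e+01] w 58.2 F [ 0.1 -0.6 -1.6] -> d cm [ 1.17 -0.   16.15] spin 0.0
```

{"api": "play_rows", "payload": {"steps": [[0.4, 0, 3, 0], [0.8, 0, 7, 0], [1.15, 0, 11, 0], [1.15, 0, 14, 0], [1.15, 0, 15.7, 0], [1.15, 0, 16.1, 0], [1.15, 0, 16.1, 0], [1.15, 0, 16.1, 0]]}}

```text
clock: 6.47
tool_pos: [459.3, 339.1, 52.8]
ee_rot: [3.14, -0.001, 1.384]
contact_force: [0.1, 0.2, -1.5]
grip_width: 58.8
```

```bash
python3 - <<'E'
from h import *
go(458,338.6,22,79.3)
m=robot.camera_model('wrist');im=robot.capture('wrist')[:,:,::-1].copy();cv2.imwrite('pics/w4.png',im)
im=robot.capture('scene')[:,:,::-1].copy();crop(im,320,170,480,290,5,'pics/s4.png')
go(458,338.6,22,79.3)
E
```

```text
t 6.47 pos [459.3 339.1  52.8] rpy [ 1.7991e+02 -7.0000e-02  7.9280e+01] w 58.8 F [ 0.1  0.2 -1.5] -> d cm [-0.07 -0.12  3.08] spin -0.0
t 6.57 pos [459.9 339.8  54. ] rpy [ 1.7981e+02 -1.6000e-01  7.9310e+01] w 58.5 F [-0.2  1.1 -1.2] -> d cm [-0.16 -0.17  3.2 ] spin 0.0
```

View pics/s4.png

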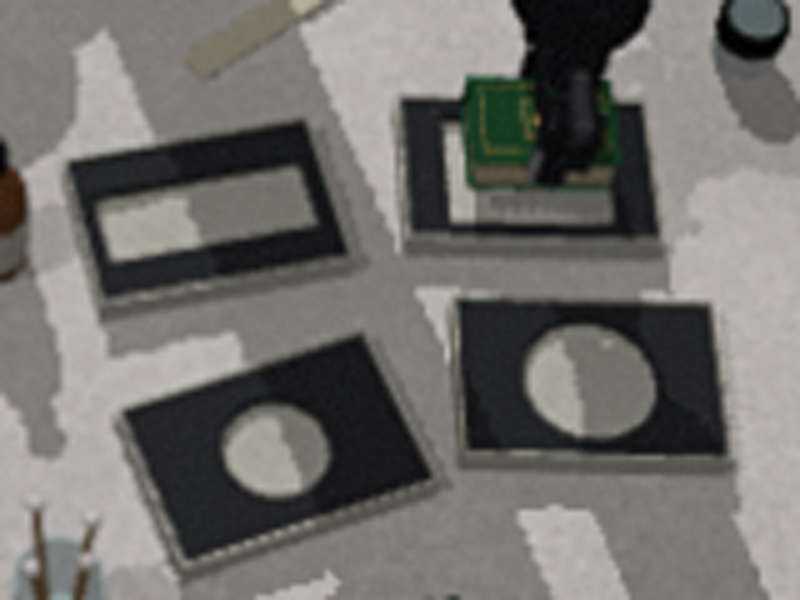

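View pics/w4.png

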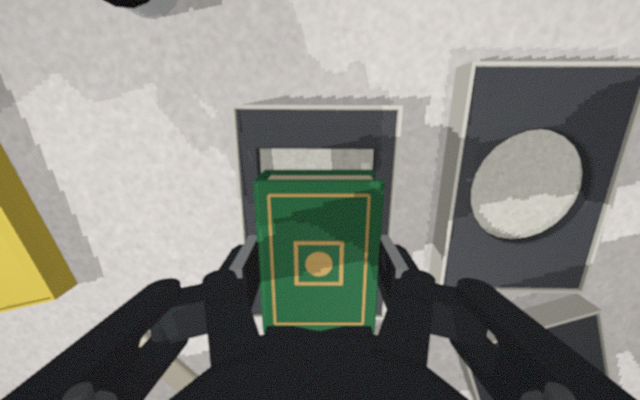

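```bash
python3 - <<'E'
from h import *
m=robot.camera_model('wrist');s=robot.observe();c=s['tool_pos'][:2];print(c)
a=s['ee_rot'][2];x=np.array([np.cos(a),np.sin(a)]);y=np.array([x[1],-x[0]])
for px,z in(((258,149),18),((374,149),18),((236,108),20),((402,106),20),((255,183),74),((383,181),74),((263,170),46),((373,170),46)):
  q=w('wrist',[px],z,m)[0,:2]-c;print(px,z,'tool x,y',(q@x).round(1),(q@y).round(1))
E
```

```text
[459.92586458 339.83627208]
(258, 149) 18 tool x,y 49.9 -37.5
(374, 149) 18 tool x,y 49.9 35.5
(236, 108) 20 tool x,y 74.4 -48.8
(402, 106) 20 tool x,y 75.6 50.4
(255, 183) 74 tool x,y 41.0 -28.0
(383, 181) 74 tool x,y 41.9 29.3
(263, 170) 46 tool x,y 41.7 -29.6
(373, 170) 46 tool x,y 41.7 30.1
```

{"api": "play_rows", "payload": {"steps": [[0, 0, 0.8, 0], [0, 0, 1.6, 0], [0, 0, 2.3, 0], [0, 0, 2.6, 0], [0, 0, 2.8, 0], [0, 0, 2.8, 0]]}}

```text
clock: 7.07
tool_pos: [457.6, 339.0, 22.4]
ee_rot: [-3.14, 0.001, 1.385]
contact_force: [-0.4, -0.4, -1.3]
grip_width: 58.2
```

{"api": "play_rows", "payload": {"steps": [[0, 0, 0.1, 0], [0, 0, 0.2, 0], [0, 0, 0.2, 0], [0, 0, 0.2, 0]]}}

```text
clock: 7.4
tool_pos: [458.3, 339.4, 21.6]
ee_rot: [3.141, -0.0, 1.385]
contact_force: [0.5, -0.1, -1.6]
grip_width: 58.2
```

{"api": "play_rows", "payload": {"steps": [[0, 0, 0.1, 0], [0, 0, 0.2, 0], [0, 0, 0.2, 0]]}}

```text
clock: 7.65
tool_pos: [458.4, 339.4, 20.0]
ee_rot: [3.141, -0.0, 1.385]
contact_force: [-0.8, -0.6, 2.3]
grip_width: 58.2
```

{"api": "play_rows", "payload": {"steps": [[0, 0, 0, 0], [0, 0, 0, 0], [0, 0, 0, 0], [0, 0, 0, 0], [0, 0, 0, 0]], "grip": 1}}

```text
clock: 8.07
tool_pos: [458.2, 339.3, 19.4]
ee_rot: [3.142, -0.0, 1.385]
contact_force: [-0.4, -0.6, 0.9]
grip_width: 85.3
```

{"api": "play_rows", "payload": {"steps": [[0, 0, -1, 0], [0, 0, -3, 0], [0, 0, -6, 0], [0, 0, -10, 0], [0, 0, -14, 0], [0, 0, -17, 0], [0, 0, -18, 0], [0, 0, -18, 0]]}}

```text
clock: 8.73
tool_pos: [460.1, 340.5, 204.4]
ee_rot: [3.135, -0.006, 1.385]
contact_force: [0.2, 1.1, 0.1]
grip_width: 85.3
```

```bash
python3 - <<'E'
from h import *
im=robot.capture('scene')[:,:,::-1].copy();crop(im,320,170,480,290,5,'pics/s5.png')
m=robot.camera_model('wrist');im=robot.capture('wrist')[:,:,::-1].copy();cv2.imwrite('pics/w5.png',im)
go(441.5,-112,210,117.8)
E
```

```text
t 8.83 pos [457.7 339.  198.6] rpy [-1.7996e+02  4.0000e-02  7.9340e+01] w 85.4 F [-0.3 -0.6 -0.4] -> d cm [-44.62   6.75  -1.14] spin -0.671
```

View pics/s5.png

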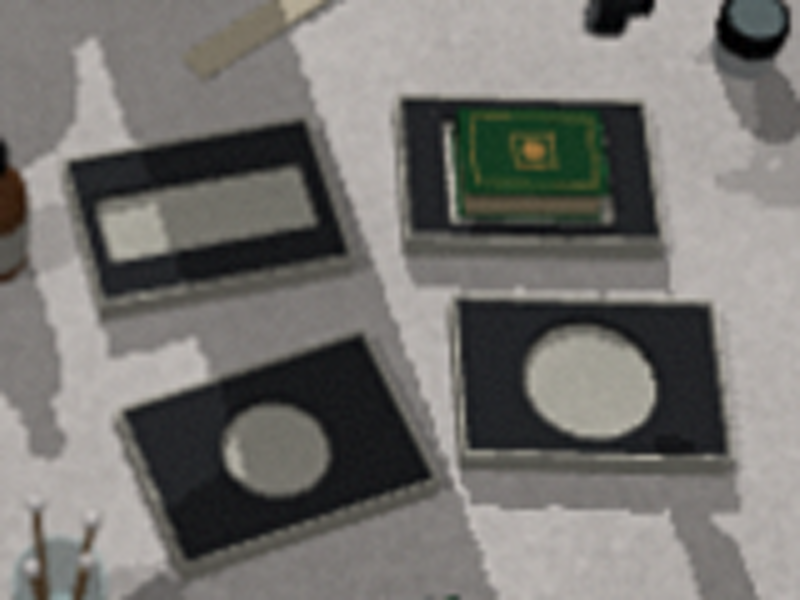

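View pics/w5.png

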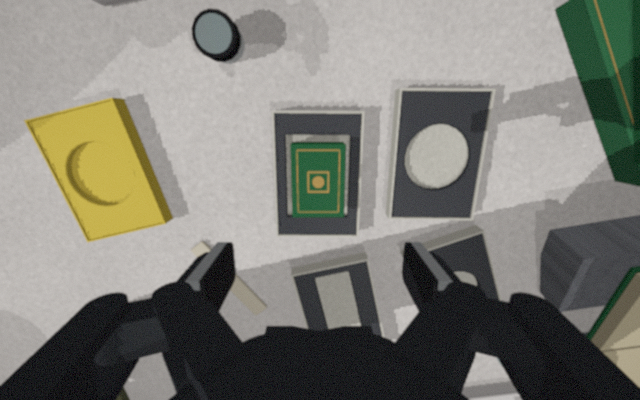

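The book sits flat, centred in its recess with even gaps all round (scene crop (533,150), wrist (318,180)). Next is the small pen box in the tray (384,213 in top); the large one outside measured about 150 x 48 mm, so it is the decoy.

{"api": "play_rows", "payload": {"steps": [[-2, 0.3, 0, -0.08], [-6, 0.9, 0, -0.16], [-10, 1.5, 0, -0.25], [-14, 2.1, 0, -0.35], [-18, 2.7, 0, -0.45], [-22, 3.3, 0, -0.55], [-26, 3.9, 0, -0.63], [-30, 4.5, 0, -0.671]]}}

```text
clock: 9.5
tool_pos: [444.7, 34.5, 196.0]
ee_rot: [-3.137, -0.003, 2.06]
contact_force: [1.2, -0.6, 0.5]
grip_width: 85.1
```

```bash
python3 - <<'E'
from h import *
go(441.5,-112,200,117.8)
E
```

```text
t 9.5 pos [444.7  34.5 196. ] rpy [-1.7973e+02 -1.6000e-01  1.1801e+02] w 85.1 F [ 1.2 -0.6  0.5] -> d cm [-12.78  -7.16  -0.4 ] spin 0.004
```

{"api": "play_rows", "payload": {"steps": [[-3.5, -2, 0, 0], [-7, -4, 0, 0], [-10, -5.6, 0, 0], [-12, -6.7, 0, 0], [-12.7, -7.1, 0, 0], [-12.7, -7.1, 0, 0], [-12.7, -7.1, 0, 0]]}}

```text
clock: 10.08
tool_pos: [442.4, -108.7, 197.4]
ee_rot: [-3.139, -0.003, 2.055]
contact_force: [0.0, 0.0, -0.0]
grip_width: 85.2
```

```bash
python3 - <<'E'
from h import *
import pickle
go(441.5,-112,60,117.8)
m=robot.camera_model('wrist');im=robot.capture('wrist')[:,:,::-1].copy();cv2.imwrite('pics/w6.png',im)
crop(im,240,60,480,240,3.3,'pics/w6c.png');pickle.dump(m,open('w6.pkl','wb'))
go(441.5,-112,60,117.8)
E
```

```text
t 10.08 pos [ 442.4 -108.7  197.4] rpy [-179.88   -0.19  117.74] w 85.2 F [ 0.  0. -0.] -> d cm [-0.25 -0.23 13.74] spin -0.001
t 10.13 pos [ 442.7 -108.2  197.8] rpy [-1.7991e+02 -1.5000e-01  1.1782e+02] w 85.6 F [-0.1  0.6  0. ] -> d cm [-0.28 -0.28 13.78] spin 0.0
```

View pics/w6c.png

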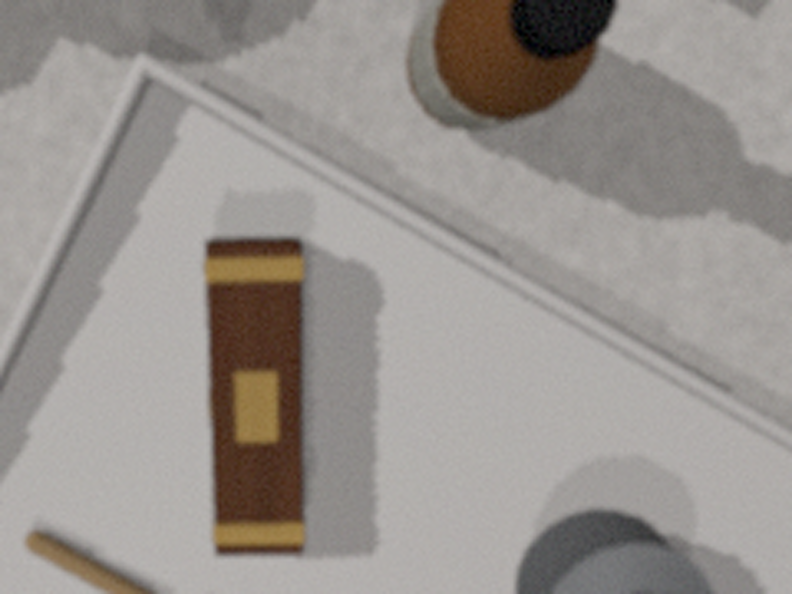

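```bash
python3 - <<'E'
from h import *
import pickle
m=pickle.load(open('w6.pkl','rb'))
q=lambda L:[(X/3.3+240,Y/3.3+60) for X,Y in L]
P=w('wrist',q([(207,242),(302,241),(302,552),(217,552)]),32,m);print(P.round(1),P.mean(0).round(1))
print(w('wrist',q([(256,406)]),32,m).round(1))
d=P[0]+P[1]-P[2]-P[3];print(np.degrees(np.arctan2(d[1],d[0])))
go(443,-111.5,40,118)
E
```

```text
[[ 403.4  -70.3   32. ]
 [ 430.4  -55.7   32. ]
 [ 482.  -150.6   32. ]
 [ 455.3 -164.7   32. ]] [ 442.8 -110.3   32. ]
[[ 442.8 -111.1   32. ]]
118.69404553619835
t 10.13 pos [ 442.7 -108.2  197.8] rpy [-1.7991e+02 -1.5000e-01  1.1782e+02] w 85.6 F [-0.1  0.6  0. ] -> d cm [-0.3  -0.12 15.78] spin -0.003
```

{"api": "play_rows", "payload": {"steps": [[-0.1, -0.1, 3, 0], [-0.25, -0.1, 7, -0.005], [-0.25, -0.1, 11, -0.005], [-0.25, -0.1, 14, -0.005], [-0.25, -0.1, 16, -0.005], [-0.25, -0.1, 17.5, -0.005], [-0.25, -0.1, 18.2, -0.005], [-0.25, -0.1, 18.2, -0.005]]}}

```text
clock: 10.8
tool_pos: [442.1, -110.1, 15.4]
ee_rot: [-3.139, -0.004, 2.063]
contact_force: [-0.6, 0.3, -0.0]
grip_width: 84.9
```

```bash
python3 - <<'E'
from h import *
go(442.5,-111.2,15,118.2)
E
```

```text
t 10.8 pos [ 442.1 -110.1   15.4] rpy [-179.84   -0.2   118.2 ] w 84.9 F [-0.6  0.3 -0. ] -> d cm [-0.11 -0.01  0.04] spin -0.0
```

{"api": "play_rows", "payload": {"steps": [[-0.1, 0, 0, 0], [-0.1, 0, 0, 0], [-0.1, 0, 0, 0], [-0.1, 0, 0, 0], [-0.1, 0, 0, 0], [-0.1, 0, 0, 0], [-0.1, 0, 0, 0], [-0.1, 0, 0, 0]], "grip": 0}}

```text
clock: 11.47
tool_pos: [445.2, -113.4, 18.8]
ee_rot: [3.14, 0.002, 2.061]
contact_force: [0.0, 0.9, 5.8]
grip_width: 30.0
```

{"api": "play_rows", "payload": {"steps": [[0, 0, 0, 0], [0, 0, 0, 0], [0, 0, 0, 0], [0, 0, -0.5, 0], [0, 0, -1.5, 0], [0, 0, -3, 0], [0, 0, -3, 0], [0, 0, -3, 0]]}}

```text
clock: 12.13
tool_pos: [444.7, -113.2, 48.4]
ee_rot: [3.14, 0.002, 2.061]
contact_force: [-0.3, 0.2, -2.0]
grip_width: 30.5
```

```bash
python3 - <<'E'
from h import *
im=robot.capture('wrist')[:,:,::-1].copy();cv2.imwrite('pics/w7.png',im)
go(454,148,210,92.2)
E
```

```text
t 12.18 pos [ 444.  -112.9   47.5] rpy [1.7998e+02 2.0000e-02 1.1807e+02] w 30.3 F [ 0.2 -0.3 -1.9] -> d cm [ 22.55  13.16 -16.25] spin 0.452
```

View pics/w7.png

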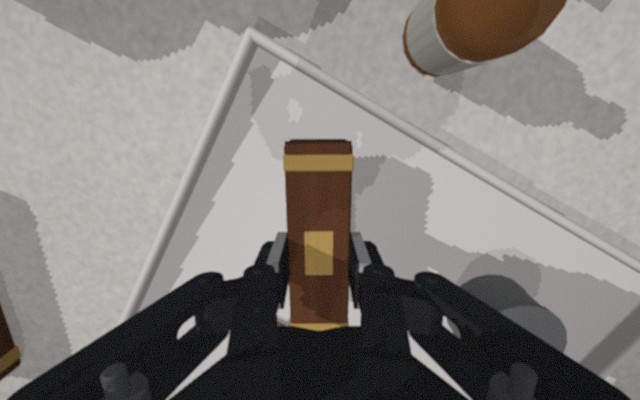

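{"api": "play_rows", "payload": {"steps": [[0, 0, -3, 0], [0, 0, -7, 0], [0, 0, -11, 0], [0, 0, -14.5, 0.06], [2, 1.2, -16, 0.14], [5, 2.9, -16, 0.22], [8.5, 5, -16, 0.3], [12, 7, -16, 0.38]]}}

```text
clock: 12.85
tool_pos: [448.9, 27.1, 207.0]
ee_rot: [-3.141, -0.0, 1.675]
contact_force: [0.3, -0.3, -1.5]
grip_width: 30.5
```

```bash
python3 - <<'E'
from h import *
go(454.5,138,205,92.2)
E
```

```text
t 12.85 pos [448.9  27.1 207. ] rpy [-1.7999e+02 -1.0000e-02  9.5960e+01] w 30.5 F [ 0.3 -0.3 -1.5] -> d cm [10.98  1.7   0.2 ] spin 0.066
```

{"api": "play_rows", "payload": {"steps": [[3.5, 0.5, 0.2, 0.04], [7, 1.1, 0.2, 0.066], [9.5, 1.5, 2, 0.066], [10.7, 1.7, 5, 0.066], [10.9, 1.7, 9, 0.066], [10.9, 1.7, 12, 0.066], [10.9, 1.7, 13, 0.066], [10.9, 1.7, 13, 0.066]]}}

```text
clock: 13.52
tool_pos: [450.8, 135.6, 73.1]
ee_rot: [-3.133, 0.001, 1.615]
contact_force: [-0.5, -0.5, -1.4]
grip_width: 30.3
```

```bash
python3 - <<'E'
from h import *
import pickle
go(454.5,148,75,92.2)
m=robot.camera_model('wrist');im=robot.capture('wrist')[:,:,::-1].copy();cv2.imwrite('pics/w8.png',im);pickle.dump((m,robot.observe()),open('w8.pkl','wb'))
E
```

```text
t 13.52 pos [450.8 135.6  73.1] rpy [-1.7949e+02  7.0000e-02  9.2530e+01] w 30.3 F [-0.5 -0.5 -1.4] -> d cm [ 1.22  0.42 -0.19] spin 0.006
```

View pics/w8.png

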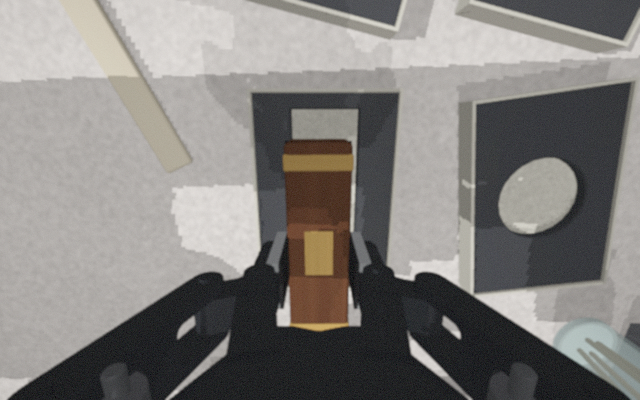

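```bash
python3 - <<'E'
from h import *
import pickle
m,s=pickle.load(open('w8.pkl','rb'));print(s['tool_pos'])
c=s['tool_pos'][:2];a=s['ee_rot'][2];x=np.array([np.cos(a),np.sin(a)]);y=np.array([x[1],-x[0]])
for px,z in(((292,109),18),((358,109),18),((252,94),20),((399,94),20),((284,154),90),((353,154),90),((287,141),62),((350,141),62)):
  q=w('wrist',[px],z,m)[0,:2]-c;print(px,z,'tool x,y',(q@x).round(1),(q@y).round(1))
E
python3 - <<'E'
import sys;sys.path.insert(0,'.')
from h import *
im=cv2.imread('pics/w8.png');crop(im,240,80,420,180,4.4,'pics/w8c.png')
E
```

```text
[453.10573275 135.83849208  76.01669302]
(292, 109) 18 tool x,y 73.9 -20.1
(358, 109) 18 tool x,y 74.0 24.1
(252, 94) 20 tool x,y 83.2 -45.9
(399, 94) 20 tool x,y 83.3 50.2
(284, 154) 90 tool x,y 53.3 -17.0
(353, 154) 90 tool x,y 53.4 13.8
(287, 141) 62 tool x,y 56.6 -18.8
(350, 141) 62 tool x,y 56.7 15.1
```

View pics/w8c.png

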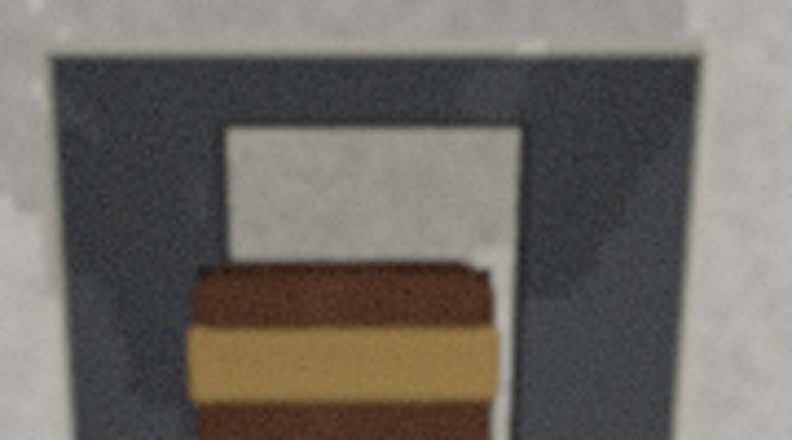

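{"api": "play_rows", "payload": {"steps": [[0.5, 0.2, 0, 0], [1.1, 0.38, 1, 0], [1.1, 0.38, 2, 0], [1.1, 0.38, 3, 0], [1.1, 0.38, 4, 0], [1.1, 0.38, 4.3, 0], [1.1, 0.38, 4.3, 0], [1.1, 0.38, 4.3, 0]]}}

```text
clock: 14.23
tool_pos: [457.3, 147.2, 33.9]
ee_rot: [-3.141, 0.0, 1.615]
contact_force: [-0.2, -0.6, -1.0]
grip_width: 30.3
```

```bash
python3 - <<'E'
from h import *
import pickle
go(454.5,148,24,92.2)
m=robot.camera_model('wrist');im=robot.capture('wrist')[:,:,::-1].copy();cv2.imwrite('pics/w9.png',im);pickle.dump((m,robot.observe()),open('w9.pkl','wb'))
crop(im,220,80,420,230,4,'pics/w9c.png')
im=robot.capture('scene')[:,:,::-1].copy();crop(im,320,170,480,290,5,'pics/s9.png')
E
```

```text
t 14.23 pos [457.3 147.2  33.9] rpy [-1.7995e+02  1.0000e-02  9.2510e+01] w 30.3 F [-0.2 -0.6 -1. ] -> d cm [ 0.1  -0.28  0.99] spin 0.005
```

View pics/w9c.png

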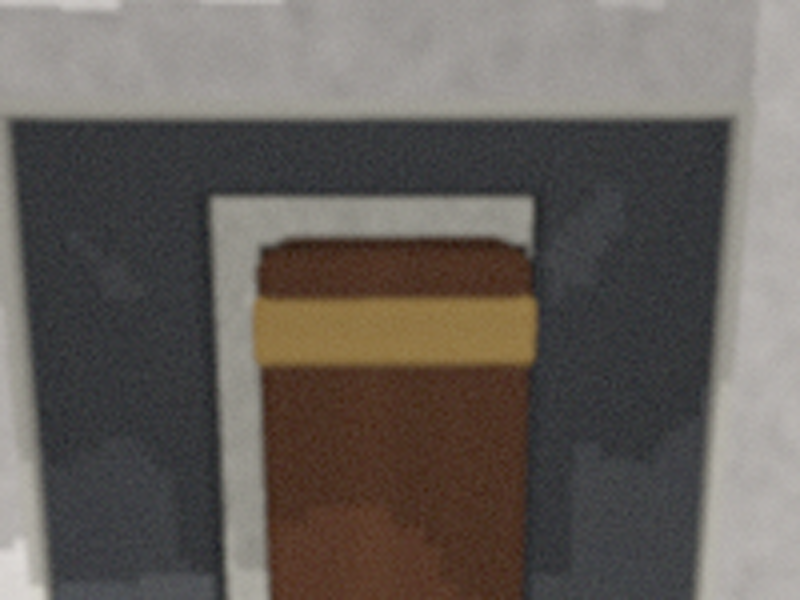

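View pics/s9.png

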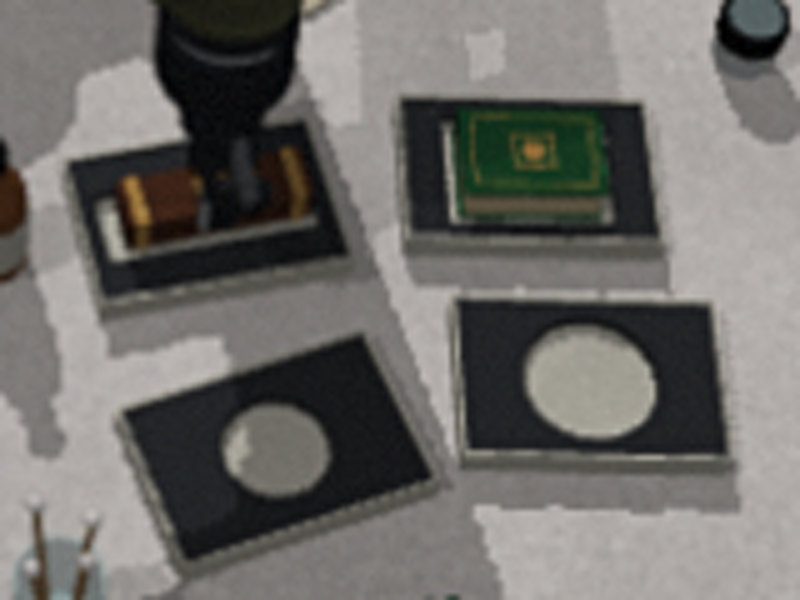

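{"api": "play_rows", "payload": {"steps": [[0, -0.15, 0, 0], [0, -0.3, 0, 0], [0, -0.3, 0.3, 0], [0, -0.3, 0.6, 0], [0, -0.3, 0.6, 0], [0, -0.3, 0.6, 0]]}}

```text
clock: 14.83
tool_pos: [454.3, 147.1, 28.0]
ee_rot: [-3.141, 0.0, 1.615]
contact_force: [-0.3, 0.2, -0.9]
grip_width: 30.5
```

```bash
python3 - <<'E'
from h import *
go(454.5,148,24,92.2)
im=robot.capture('wrist')[:,:,::-1].copy()
crop(im,220,80,420,230,4,'pics/w10c.png')
E
```

```text
t 14.83 pos [454.3 147.1  28. ] rpy [-1.7996e+02  1.0000e-02  9.2520e+01] w 30.5 F [-0.3  0.2 -0.9] -> d cm [0.09 0.03 0.4 ] spin 0.006
```

View pics/w10c.png

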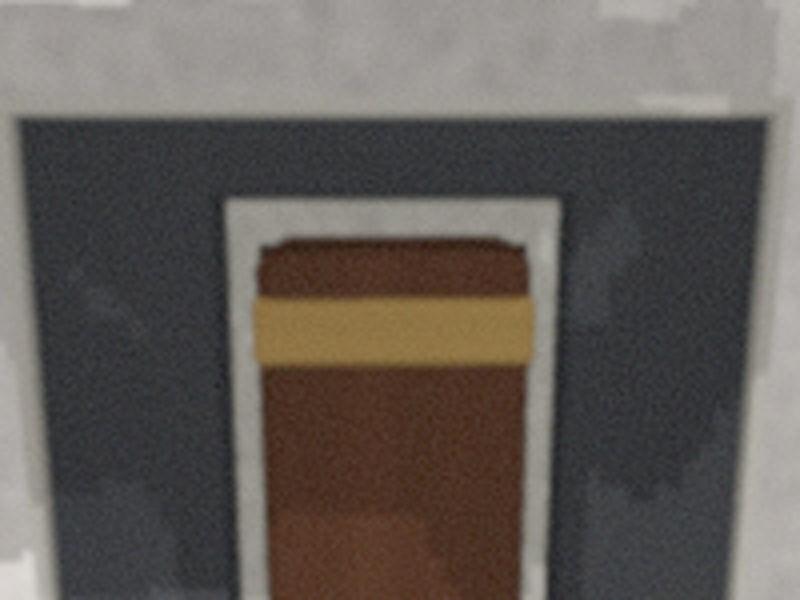

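The box is now centred over the recess: the recess spans 226-560 in the crop and the box 258-527. I'll lower it until it makes contact.

{"api": "play_rows", "payload": {"steps": [[0.05, 0, 0.1, 0], [0.05, 0, 0.2, 0], [0.05, 0, 0.3, 0], [0.05, 0, 0.4, 0], [0.05, 0, 0.4, 0]]}}

```text
clock: 15.3
tool_pos: [454.7, 147.7, 24.8]
ee_rot: [-3.141, 0.0, 1.615]
contact_force: [-2.3, -1.1, 2.9]
grip_width: 30.3
```

{"api": "play_rows", "payload": {"steps": [[0, 0, 0.1, 0], [0, 0, 0.2, 0], [0, 0, 0.2, 0]]}}

```text
clock: 15.55
tool_pos: [454.7, 147.7, 24.8]
ee_rot: [-3.14, 0.0, 1.615]
contact_force: [-10.1, -2.3, 18.2]
grip_width: 30.3
```

{"api": "play_rows", "payload": {"steps": [[0, 0, -0.1, 0], [0, 0, -0.15, 0], [0, 0, -0.15, 0]]}}

```text
clock: 15.8
tool_pos: [454.7, 147.7, 24.8]
ee_rot: [-3.141, 0.0, 1.615]
contact_force: [-4.2, -0.8, 8.7]
grip_width: 30.4
```

```bash
python3 - <<'E'
from h import *
go(454.5,148,24,92.2)
im=robot.capture('wrist')[:,:,::-1].copy()
crop(im,220,80,420,230,4,'pics/w11c.png')
im=robot.capture('scene')[:,:,::-1].copy();crop(im,320,180,400,240,10,'pics/s11.png')
E
```

```text
t 15.8 pos [454.7 147.7  24.8] rpy [-179.98    0.     92.53] w 30.4 F [-4.2 -0.8  8.7] -> d cm [ 0.03 -0.02  0.08] spin 0.006
```

View pics/w11c.png

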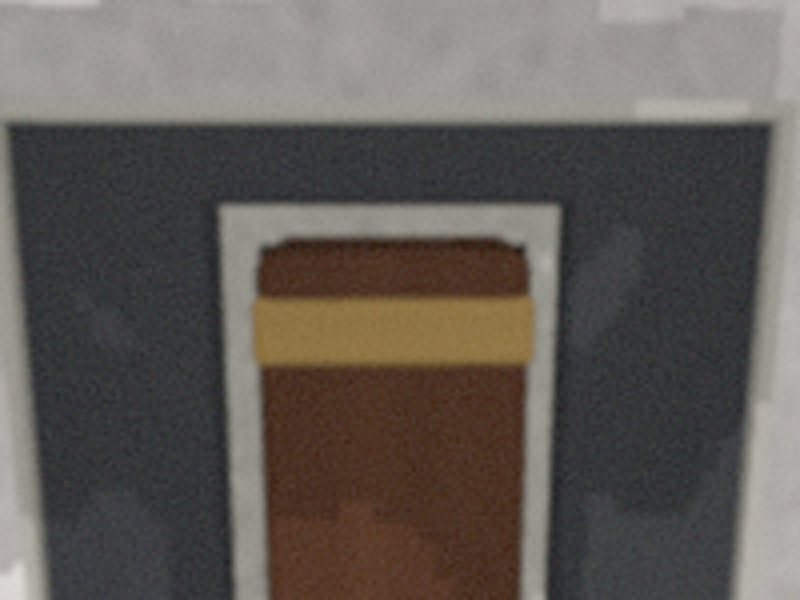

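View pics/s11.png

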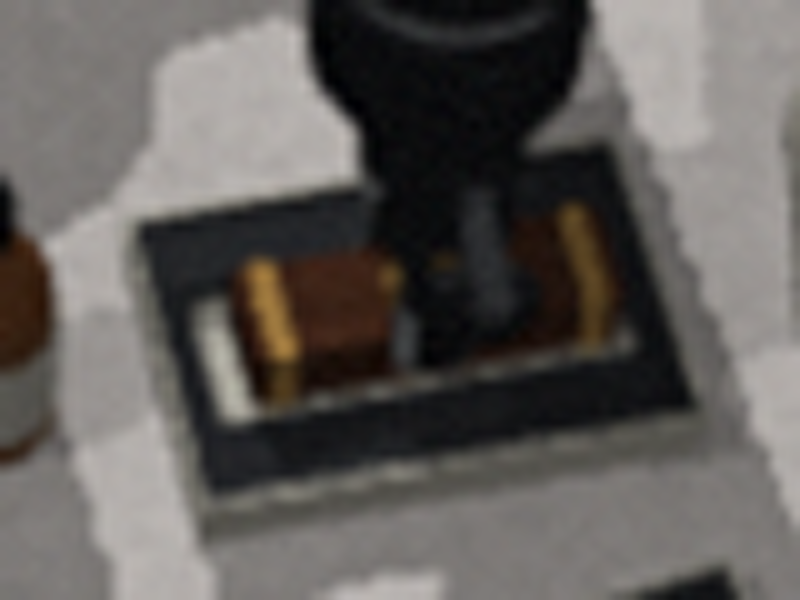

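{"api": "play_rows", "payload": {"steps": [[0, 0, -0.05, 0], [0, 0, -0.05, 0], [0, 0, -0.05, 0], [0, 0, -0.05, 0], [0, 0, -0.05, 0], [0, 0, -0.05, 0]], "grip": 0.8}}

```text
clock: 16.4
tool_pos: [454.5, 147.7, 24.2]
ee_rot: [-3.141, 0.0, 1.615]
contact_force: [0.5, 0.2, -0.5]
grip_width: 68.3
```

{"api": "play_rows", "payload": {"steps": [[0, 0, -1, 0], [0, 0, -3, 0], [0, 0, -6, 0], [0, 0, -10, 0], [0, 0, -14, 0], [0, 0, -17, 0], [0, 0, -18, 0], [0, 0, -18, 0]], "grip": 1}}

```text
clock: 17.07
tool_pos: [456.7, 148.1, 209.1]
ee_rot: [3.133, -0.001, 1.615]
contact_force: [0.6, -0.7, 0.1]
grip_width: 85.3
```

```bash
python3 - <<'E'
from h import *
im=robot.capture('scene')[:,:,::-1].copy();crop(im,320,180,400,240,10,'pics/s12.png')
im=robot.capture('wrist')[:,:,::-1].copy();cv2.imwrite('pics/w12.png',im)
go(592,-117,205,92)
E
```

```text
t 17.17 pos [454.1 147.6 203.7] rpy [-1.7996e+02  1.0000e-02  9.2520e+01] w 85.4 F [-0.   0.1 -1. ] -> d cm [-27.04  12.61  -0.13] spin 0.009
```

View pics/s12.png

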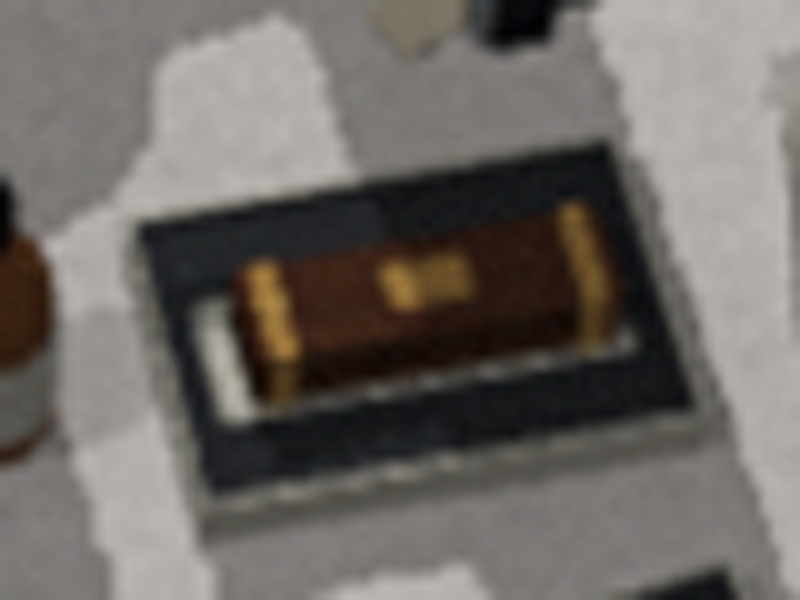

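View pics/w12.png

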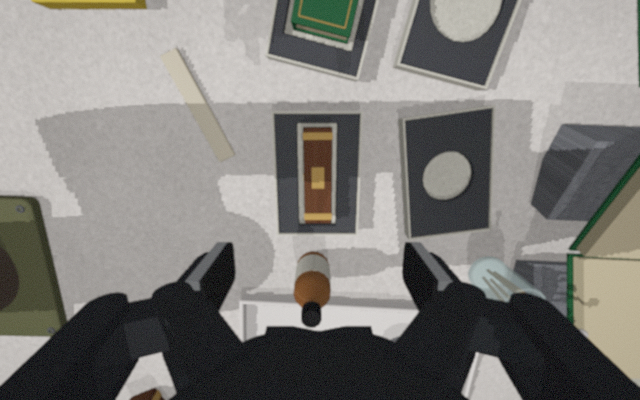

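Pen box rests level in its recess with white floor visible on all sides (wrist (318,175)). Now the inkwell.

{"api": "play_rows", "payload": {"steps": [[-3, 1.4, 0, 0], [-6.5, 3, 0, 0], [-10, 4.6, 0, 0], [-13.5, 6.3, 0, 0], [-17, 7.9, 0, 0], [-20.5, 9.5, 0, 0], [-24, 11.2, 0, 0], [-26, 12.1, 0, 0]]}}

```text
clock: 17.83
tool_pos: [586.4, -109.7, 200.5]
ee_rot: [-3.136, -0.001, 1.612]
contact_force: [-0.6, 0.5, -0.1]
grip_width: 85.7
```

{"api": "play_rows", "payload": {"steps": [[-0.7, 0.3, 0, 0], [-1, 0.4, 0, 0], [-1, 0.4, 0, 0], [-1, 0.4, 0, 0]]}}

```text
clock: 18.17
tool_pos: [590.4, -115.3, 203.0]
ee_rot: [-3.139, -0.001, 1.616]
contact_force: [0.3, 0.1, 0.4]
grip_width: 85.7
```

```bash
python3 - <<'E'
from h import *
import pickle
go(592,-117,60,92.5)
m=robot.camera_model('wrist');im=robot.capture('wrist')[:,:,::-1].copy();cv2.imwrite('pics/w13.png',im)
crop(im,240,80,400,220,4,'pics/w13c.png');pickle.dump(m,open('w13.pkl','wb'))
go(592,-117,60,92.5)
E
```

```text
t 18.17 pos [ 590.4 -115.3  203. ] rpy [-1.7986e+02 -7.0000e-02  9.2570e+01] w 85.7 F [0.3 0.1 0.4] -> d cm [-0.17  0.16 14.3 ] spin 0.001
t 18.22 pos [ 590.5 -115.2  203.5] rpy [-1.7991e+02 -5.0000e-02  9.2600e+01] w 85.4 F [-0.2  0.6 -0.7] -> d cm [-0.19  0.14 14.35] spin 0.002
```

View pics/w13c.png

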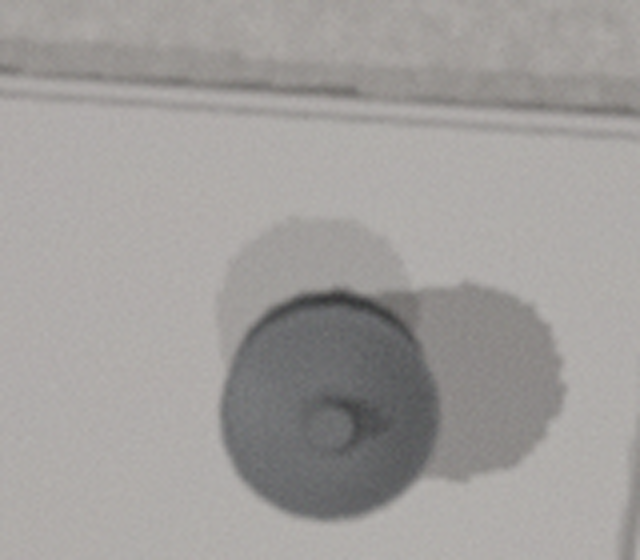

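```bash
python3 - <<'E'
from h import *
import pickle
m=pickle.load(open('w13.pkl','rb'))
q=lambda L:[(X/4+240,Y/4+80) for X,Y in L]
print(w('wrist',q([(330.5,410)]),40,m).round(1),w('wrist',q([(329,424)]),54,m).round(1),w('wrist',q([(222,410),(439,410)]),40,m).round(1))
go(592,-117,11,92.5)
E
```

```text
[[ 595.1 -116.6   40. ]] [[ 594.6 -117.1   54. ]] [[ 565.  -118.    40. ]
 [ 625.3 -115.1   40. ]]
t 18.22 pos [ 590.5 -115.2  203.5] rpy [-1.7991e+02 -5.0000e-02  9.2600e+01] w 85.4 F [-0.2  0.6 -0.7] -> d cm [-0.19  0.14 19.25] spin 0.002
```

{"api": "play_rows", "payload": {"steps": [[-0.1, 0.2, 3, 0], [-0.15, 0.25, 7, 0], [-0.15, 0.25, 11, 0], [-0.15, 0.25, 14, 0], [-0.15, 0.25, 16, 0], [-0.15, 0.25, 17, 0], [-0.15, 0.25, 17, 0], [-0.15, 0.25, 17, 0]]}}

```text
clock: 18.88
tool_pos: [594.2, -117.3, 35.1]
ee_rot: [3.141, 0.0, 1.616]
contact_force: [0.8, 0.5, 0.9]
grip_width: 85.5
```

```bash
python3 - <<'E'
from h import *
go(593,-117,11,92.5)
E
```

```text
t 18.88 pos [ 594.2 -117.3   35.1] rpy [1.7996e+02 1.0000e-02 9.2580e+01] w 85.5 F [0.8 0.5 0.9] -> d cm [ 0.04 -0.12  2.41] spin 0.001
```

{"api": "play_rows", "payload": {"steps": [[0, 0, 1, 0], [0, 0, 1.8, 0], [0, 0, 2.3, 0], [0, 0, 2.3, 0], [0, 0, 2.3, 0]]}}

```text
clock: 19.3
tool_pos: [593.7, -118.0, 11.1]
ee_rot: [-3.141, -0.0, 1.615]
contact_force: [0.1, 0.2, -0.4]
grip_width: 85.5
```

{"api": "play_rows", "payload": {"steps": [[0, 0, 0, 0], [0, 0, 0, 0], [0, 0, 0, 0], [0, 0, 0, 0], [0, 0, 0, 0], [0, 0, 0, 0], [0, 0, 0, 0], [0, 0, 0, 0]], "grip": 0}}

```text
clock: 19.97
tool_pos: [594.6, -118.2, 12.4]
ee_rot: [3.14, 0.001, 1.615]
contact_force: [-0.8, 0.0, 5.6]
grip_width: 60.3
```

{"api": "play_rows", "payload": {"steps": [[0, 0, 0, 0], [0, 0, -0.5, 0], [0, 0, -1.5, 0], [0, 0, -3, 0], [0, 0, -3, 0], [0, 0, -3, 0]]}}

```text
clock: 20.47
tool_pos: [594.3, -118.1, 42.1]
ee_rot: [3.14, 0.0, 1.615]
contact_force: [-0.5, 0.1, -3.4]
grip_width: 60.0
```

```bash
python3 - <<'E'
from h import *
im=robot.capture('wrist')[:,:,::-1].copy();cv2.imwrite('pics/w14.png',im)
go(597.5,326,210,92.5)
E
```

```text
t 20.52 pos [ 593.6 -117.8   41.1] rpy [-1.7998e+02 -1.0000e-02  9.2520e+01] w 60.2 F [ 0.9 -0.8 -3.4] -> d cm [ 44.32   2.34 -16.89] spin 0.0
```

View pics/w14.png

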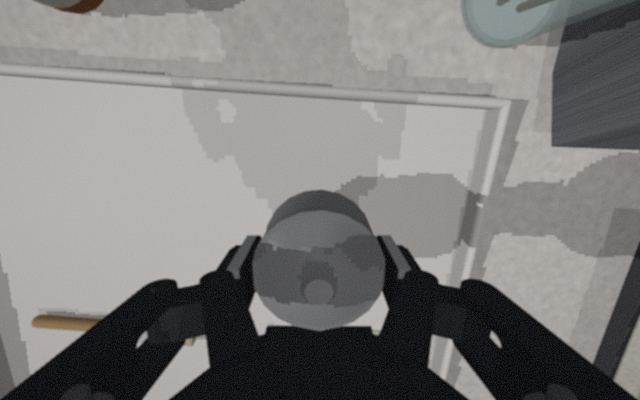

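{"api": "play_rows", "payload": {"steps": [[0, 0, -3, 0], [0, 0, -7, 0], [0, 0, -11, 0], [0, 0, -14, 0], [2, 0.1, -16, 0], [5, 0.3, -16, 0], [9, 0.5, -16, 0], [13, 0.7, -16, 0]]}}

```text
clock: 21.18
tool_pos: [594.6, 13.0, 200.7]
ee_rot: [-3.141, -0.0, 1.613]
contact_force: [1.1, 0.4, -4.2]
grip_width: 60.2
```

{"api": "play_rows", "payload": {"steps": [[4, 0.2, 0, 0], [8, 0.4, 0, 0], [12, 0.6, 0, 0], [16, 0.8, 0, 0], [20, 1, 0, 0], [24, 1.2, 0, 0], [27, 1.4, 0, 0], [29, 1.5, 0, 0]]}}

```text
clock: 21.85
tool_pos: [596.0, 305.7, 199.4]
ee_rot: [-3.139, 0.0, 1.617]
contact_force: [0.2, 0.4, -2.7]
grip_width: 60.2
```

```bash
python3 - <<'E'
from h import *
go(597.8,330,80,92.5)
E
```

```text
t 21.85 pos [596.  305.7 199.4] rpy [-179.84    0.     92.67] w 60.2 F [ 0.2  0.4 -2.7] -> d cm [ 2.42  0.29 11.94] spin 0.003
```

{"api": "play_rows", "payload": {"steps": [[1, 0.1, 1, 0], [1.5, 0.2, 4, 0], [1.5, 0.2, 8, 0], [1.5, 0.2, 11, 0], [1.5, 0.2, 12.5, 0], [1.5, 0.2, 13, 0], [1.5, 0.2, 13, 0], [1.5, 0.2, 13, 0]]}}

```text
clock: 22.52
tool_pos: [600.0, 317.7, 73.0]
ee_rot: [3.139, -0.001, 1.614]
contact_force: [0.3, -0.2, -3.0]
grip_width: 60.4
```

```bash
python3 - <<'E'
from h import *
import pickle
go(597.8,337,40,92.5)
m=robot.camera_model('wrist');im=robot.capture('wrist')[:,:,::-1].copy();cv2.imwrite('pics/w15.png',im);pickle.dump((m,robot.observe()),open('w15.pkl','wb'))
crop(im,220,80,420,230,4,'pics/w15c.png')
go(597.8,337,40,92.5)
E
```

```text
t 22.52 pos [600.  317.7  73. ] rpy [ 1.7987e+02 -5.0000e-02  9.2490e+01] w 60.4 F [ 0.3 -0.2 -3. ] -> d cm [ 1.94 -0.13  3.3 ] spin -0.0
t 22.57 pos [600.6 318.1  74.1] rpy [ 1.7976e+02 -9.0000e-02  9.2490e+01] w 59.9 F [ 0.2 -0.1 -3.3] -> d cm [ 1.9  -0.2   3.41] spin -0.0
```

View pics/w15c.png

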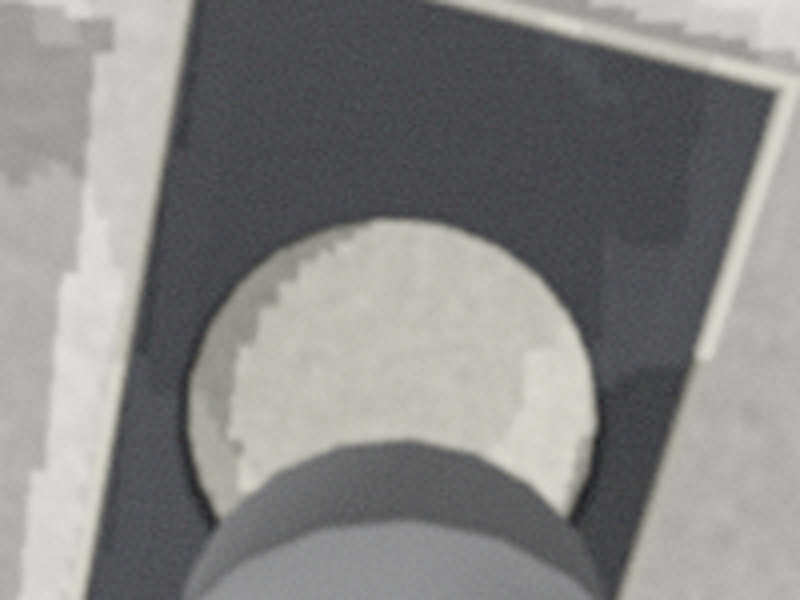

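```bash
cat > rel.py <<'E'
from h import *
import pickle,sys
def rel(pk,pts,f,o):
    m,s=pickle.load(open(pk,'rb'));c=s['tool_pos'][:2];a=s['ee_rot'][2];x=np.array([np.cos(a),np.sin(a)]);y=np.array([x[1],-x[0]])
    print(s['tool_pos'].round(1))
    for X,Y,z in pts:
        q=w('wrist',[(X/f+o[0],Y/f+o[1])],z,m)[0,:2]-c;print((X,Y,z),(q@x).round(1),(q@y).round(1))
E
python3 - <<'E'
from rel import *
rel('w15.pkl',[(393,218,18),(187,415,18),(600,415,18),(402,440,65),(185,595,100),(603,595,100)],4,(220,80))
E
```

```text
[600.6 318.1  74.1]
(393, 218, 18) 57.2 -0.2
(187, 415, 18) 22.4 -37.3
(600, 415, 18) 22.5 37.1
(402, 440, 65) 30.1 1.0
(185, 595, 100) 21.5 -23.2
(603, 595, 100) 21.5 23.0
```

{"api": "play_rows", "payload": {"steps": [[1, 0, 0.5, 0], [2, -0.05, 1.5, 0], [2, -0.05, 2.7, 0], [2, -0.05, 3.7, 0], [2, -0.05, 4.2, 0], [2, -0.05, 4.2, 0], [2, -0.05, 4.2, 0]]}}

```text
clock: 23.15
tool_pos: [596.7, 337.2, 28.2]
ee_rot: [-3.14, 0.001, 1.615]
contact_force: [-0.1, -0.8, -3.3]
grip_width: 59.8
```

```bash
python3 - <<'E'
from h import *
import pickle
go(597.8,337,18,92.5)
m=robot.camera_model('wrist');im=robot.capture('wrist')[:,:,::-1].copy();pickle.dump((m,robot.observe()),open('w16.pkl','wb'))
crop(im,220,120,420,270,4,'pics/w16c.png')
im=robot.capture('scene')[:,:,::-1].copy();crop(im,400,220,480,280,10,'pics/s16.png')
E
```

```text
t 23.15 pos [596.7 337.2  28.2] rpy [-1.7989e+02  5.0000e-02  9.2520e+01] w 59.8 F [-0.1 -0.8 -3.3] -> d cm [-0.03  0.11  1.02] spin 0.0
```

View pics/w16c.png

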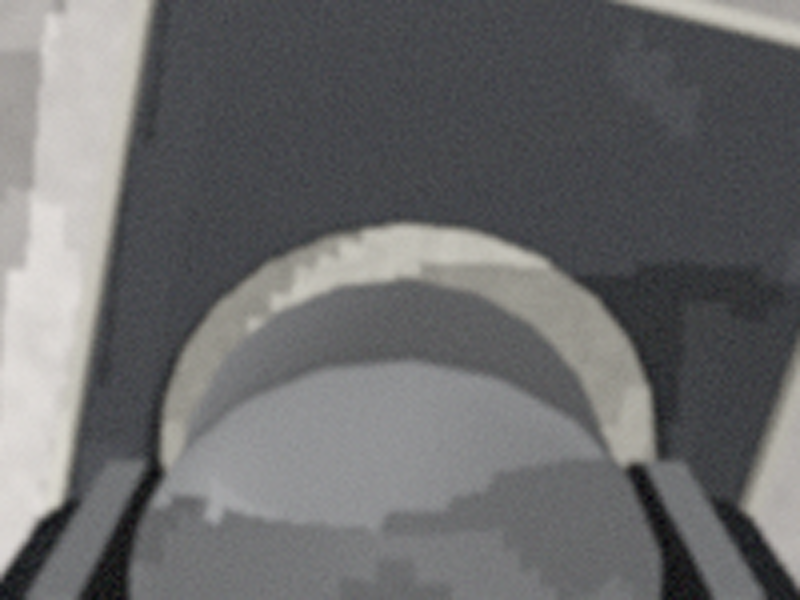

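View pics/s16.png

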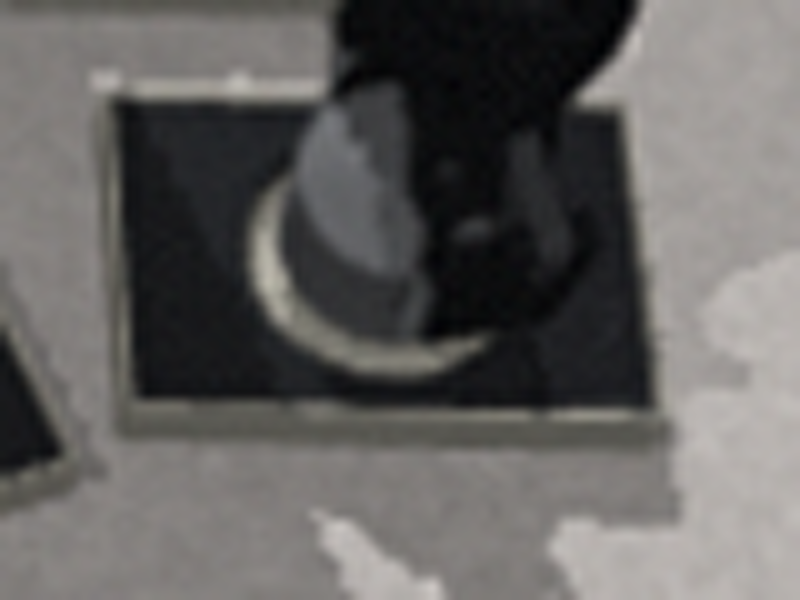

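{"api": "play_rows", "payload": {"steps": [[0.1, 0.1, 0, 0], [0.15, 0.15, 0.2, 0], [0.15, 0.15, 0.4, 0], [0.15, 0.15, 0.6, 0], [0.15, 0.15, 0.7, 0], [0.15, 0.15, 0.7, 0]]}}

```text
clock: 23.75
tool_pos: [598.4, 339.0, 21.8]
ee_rot: [-3.141, 0.0, 1.615]
contact_force: [0.3, -0.1, -3.3]
grip_width: 60.5
```

{"api": "play_rows", "payload": {"steps": [[0, 0, 0.1, 0], [0, 0, 0.15, 0], [0, 0, 0.15, 0]]}}

```text
clock: 24.0
tool_pos: [598.7, 339.2, 20.8]
ee_rot: [-3.141, 0.0, 1.615]
contact_force: [0.2, -0.3, -4.1]
grip_width: 60.1
```

{"api": "play_rows", "payload": {"steps": [[0, 0, 0.1, 0], [0, 0, 0.15, 0], [0, 0, 0.15, 0]]}}

```text
clock: 24.25
tool_pos: [598.7, 339.2, 19.3]
ee_rot: [-3.141, 0.0, 1.615]
contact_force: [0.1, 0.4, -3.2]
grip_width: 60.6
```

{"api": "play_rows", "payload": {"steps": [[0, 0, 0.1, 0], [0, 0, 0.1, 0], [0, 0, 0.1, 0]]}}

```text
clock: 24.5
tool_pos: [598.9, 339.2, 18.5]
ee_rot: [3.141, -0.0, 1.615]
contact_force: [1.0, 0.3, -3.4]
grip_width: 60.5
```

{"api": "play_rows", "payload": {"steps": [[0, 0, 0.1, 0], [0, 0, 0.1, 0], [0, 0, 0.1, 0]]}}

```text
clock: 24.75
tool_pos: [598.9, 339.3, 18.4]
ee_rot: [-3.142, 0.0, 1.615]
contact_force: [-3.8, -1.3, 5.4]
grip_width: 60.1
```

{"api": "play_rows", "payload": {"steps": [[0, 0, 0, 0], [0, 0, 0, 0], [0, 0, 0, 0], [0, 0, 0, 0], [0, 0, 0, 0]], "grip": 1}}

```text
clock: 25.17
tool_pos: [599.0, 339.3, 17.4]
ee_rot: [3.141, -0.0, 1.615]
contact_force: [0.1, -0.9, 0.3]
grip_width: 85.4
```

{"api": "play_rows", "payload": {"steps": [[0, 0, -1, 0], [0, 0, -3, 0], [0, 0, -6, 0], [0, 0, -10, 0], [0, 0, -14, 0], [0, 0, -17, 0], [0, 0, -18.5, 0], [0, 0, -18.5, 0]]}}

```text
clock: 25.83
tool_pos: [601.2, 340.3, 208.9]
ee_rot: [3.132, -0.004, 1.615]
contact_force: [0.7, 0.0, 0.9]
grip_width: 85.0
```

```bash
python3 - <<'E'
from h import *
im=robot.capture('wrist')[:,:,::-1].copy();cv2.imwrite('pics/w17.png',im)
im=robot.capture('scene')[:,:,::-1].copy();crop(im,400,220,480,280,10,'pics/s17.png')
go(590.5,-305,205,100)
E
```

```text
t 25.93 pos [598.5 339.1 201.8] rpy [-1.7998e+02  1.0000e-02  9.2520e+01] w 85.2 F [-0.4  0.4 -1.6] -> d cm [-64.31  -3.63  -0.32] spin -0.131
```

View pics/s17.png

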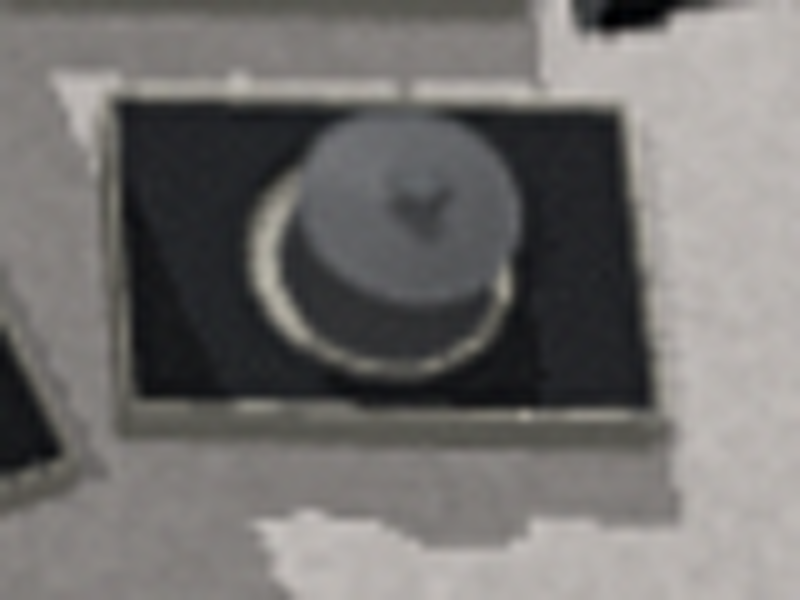

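View pics/w17.png

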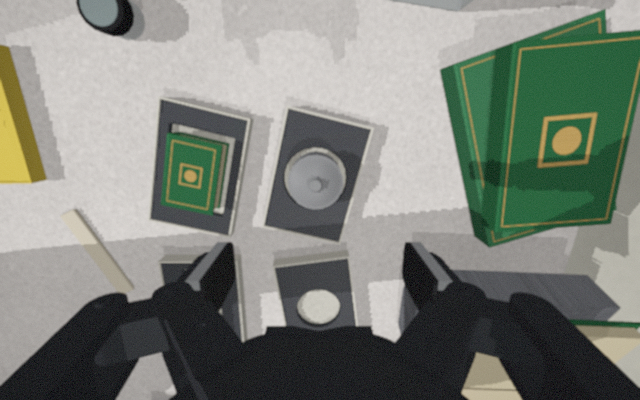

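The inkwell stands level in the large round recess (wrist (316,180)). The last piece is the pot.

{"api": "play_rows", "payload": {"steps": [[-3, -0.2, -0.3, -0.03], [-7, -0.4, -0.3, -0.06], [-11, -0.6, -0.3, -0.1], [-15, -0.8, -0.3, -0.131], [-19, -1.1, -0.3, -0.131], [-23, -1.3, -0.3, -0.131], [-27, -1.5, -0.3, -0.131], [-31, -1.7, -0.3, -0.131]]}}

```text
clock: 26.6
tool_pos: [593.2, 27.0, 201.2]
ee_rot: [-3.135, -0.001, 1.746]
contact_force: [-0.0, 0.4, -0.7]
grip_width: 85.6
```

```bash
python3 - <<'E'
from h import *
go(590.5,-305,205,100)
E
```

```text
t 26.6 pos [593.2  27.  201.2] rpy [-1.7964e+02 -8.0000e-02  1.0004e+02] w 85.6 F [-0.   0.4 -0.7] -> d cm [-32.65  -6.05  -0.38] spin 0.001
```

{"api": "play_rows", "payload": {"steps": [[-4, -0.7, 0, 0], [-8, -1.5, 0, 0], [-12, -2.2, 0, 0], [-16, -3, 0, 0], [-20, -3.7, 0, 0], [-24, -4.4, 0, 0], [-28, -5.2, 0, 0], [-31, -5.7, 0, 0]]}}

```text
clock: 27.27
tool_pos: [591.0, -288.7, 200.9]
ee_rot: [-3.136, -0.004, 1.744]
contact_force: [0.7, 0.1, 0.1]
grip_width: 85.4
```

{"api": "play_rows", "payload": {"steps": [[-0.5, -0.1, 0, 0], [-0.5, -0.1, 0, 0], [-0.5, -0.1, 0, 0], [-0.5, -0.1, 0, 0]]}}

```text
clock: 27.6
tool_pos: [592.7, -289.8, 203.5]
ee_rot: [-3.139, -0.002, 1.747]
contact_force: [0.8, -0.2, 0.7]
grip_width: 85.5
```

```bash
python3 - <<'E'
from h import *
import pickle
go(590.5,-305,60,100)
m=robot.camera_model('wrist');im=robot.capture('wrist')[:,:,::-1].copy()
crop(im,240,80,400,220,4,'pics/w18c.png');pickle.dump((m,robot.observe()),open('w18.pkl','wb'))
go(590.5,-305,60,100)
E
```

```text
t 27.6 pos [ 592.7 -289.8  203.5] rpy [-1.7988e+02 -1.4000e-01  1.0009e+02] w 85.5 F [ 0.8 -0.2  0.7] -> d cm [-1.46 -0.48 14.35] spin 0.002
t 27.65 pos [ 593.  -289.7  204.2] rpy [-1.7992e+02 -9.0000e-02  1.0013e+02] w 85.0 F [-0.1  0.1  0.4] -> d cm [-1.46 -0.51 14.42] spin 0.002
```

View pics/w18c.png

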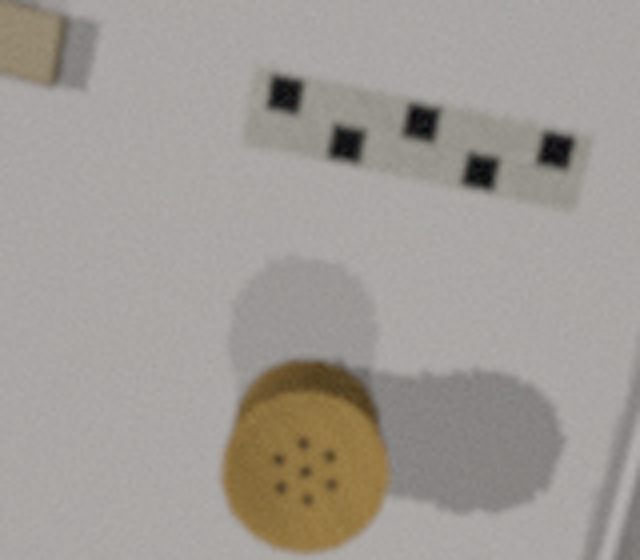

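```bash
python3 - <<'E'
from rel import *
rel('w18.pkl',[(305,471,54),(222,471,54),(390,471,54)],4,(240,80))
m,_=pickle.load(open('w18.pkl','rb'));print(w('wrist',[(305/4+240,471/4+80)],54,m))
E
```

```text
[ 593.  -289.7  204.2]
(305, 471, 54) -15.1 -2.5
(222, 471, 54) -15.1 -24.9
(390, 471, 54) -15.0 20.5
[[ 593.17846192 -304.97873287   54.        ]]
```

{"api": "play_rows", "payload": {"steps": [[-0.8, -0.2, 2, 0], [-1.5, -0.35, 5, 0], [-1.5, -0.35, 9, 0], [-1.5, -0.35, 12, 0], [-1.5, -0.35, 14.5, 0], [-1.5, -0.35, 15.5, 0], [-1.5, -0.35, 15.5, 0], [-1.5, -0.35, 15.5, 0]]}}

```text
clock: 28.32
tool_pos: [592.9, -306.2, 51.0]
ee_rot: [3.141, 0.0, 1.747]
contact_force: [0.5, 0.0, 1.1]
grip_width: 85.7
```

```bash
python3 - <<'E'
from h import *
go(592,-305,18,100)
E
```

```text
t 28.32 pos [ 592.9 -306.2   51. ] rpy [1.7999e+02 1.0000e-02 1.0010e+02] w 85.7 F [0.5 0.  1.1] -> d cm [ 0.13 -0.06  3.3 ] spin 0.002
```

{"api": "play_rows", "payload": {"steps": [[0.1, 0, 1, 0], [0.1, 0, 2, 0], [0.1, 0, 2.9, 0], [0.1, 0, 3.2, 0], [0.1, 0, 3.2, 0], [0.1, 0, 3.2, 0]]}}

```text
clock: 28.82
tool_pos: [592.0, -305.9, 18.0]
ee_rot: [-3.141, -0.0, 1.746]
contact_force: [-0.2, -0.3, -0.0]
grip_width: 85.4
```

{"api": "play_rows", "payload": {"steps": [[0, 0, 0, 0], [0, 0, 0, 0], [0, 0, 0, 0], [0, 0, 0, 0], [0, 0, 0, 0], [0, 0, 0, 0], [0, 0, 0, 0], [0, 0, 0, 0]], "grip": 0}}

```text
clock: 29.48
tool_pos: [592.7, -306.3, 19.2]
ee_rot: [3.141, 0.001, 1.746]
contact_force: [0.7, -0.5, 4.0]
grip_width: 44.8
```

{"api": "play_rows", "payload": {"steps": [[0, 0, 0, 0], [0, 0, -0.5, 0], [0, 0, -1.5, 0], [0, 0, -3, 0], [0, 0, -3, 0], [0, 0, -3, 0]]}}

```text
clock: 29.98
tool_pos: [593.2, -306.5, 50.4]
ee_rot: [3.139, 0.002, 1.746]
contact_force: [-1.1, -0.8, -1.6]
grip_width: 44.9
```

```bash
python3 - <<'E'
from h import *
im=robot.capture('wrist')[:,:,::-1].copy();cv2.imwrite('pics/w19.png',im)
im=robot.capture('scene')[:,:,::-1].copy();crop(im,170,210,270,290,8,'pics/s19.png')
go(609,135,210,100)
E
```

```text
t 30.08 pos [ 592.1 -305.8   48.5] rpy [-180.     -0.    100.03] w 44.2 F [ 0.6  0.1 -2.5] -> d cm [ 43.11   9.35 -16.15] spin 0.0
```

View pics/w19.png

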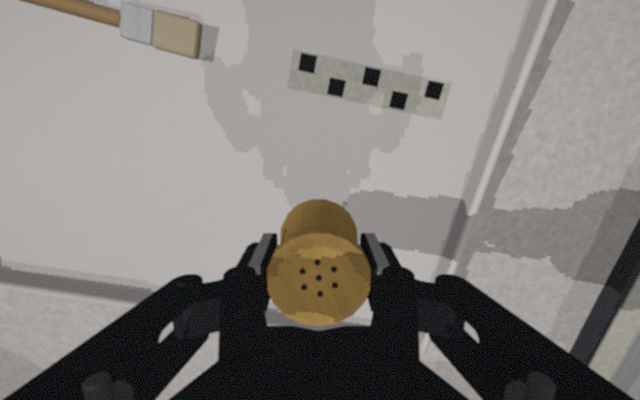

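View pics/s19.png

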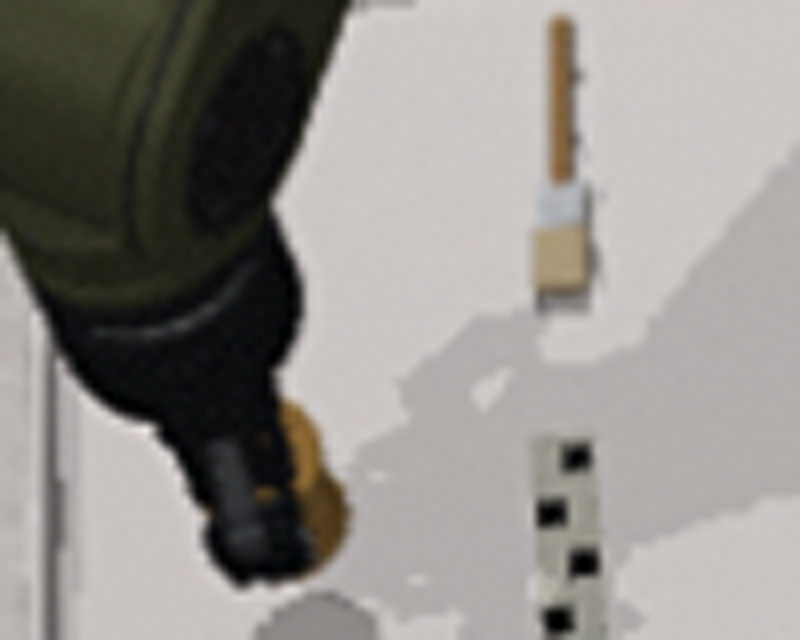

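{"api": "play_rows", "payload": {"steps": [[0, 0, -3, 0], [0, 0, -7, 0], [0, 0, -11, 0], [0, 0, -14, 0], [2, 0.4, -16, 0], [5, 1.1, -16, 0], [9, 1.9, -16, 0], [13, 2.8, -16, 0]]}}

```text
clock: 30.75
tool_pos: [596.7, -172.2, 208.3]
ee_rot: [-3.142, -0.0, 1.744]
contact_force: [1.0, 0.2, -1.8]
grip_width: 44.8
```

{"api": "play_rows", "payload": {"steps": [[4, 0.9, 0, 0], [8, 1.7, 0, 0], [12, 2.6, 0, 0], [16, 3.5, 0, 0], [20, 4.3, 0, 0], [24, 5.2, 0, 0], [27, 5.9, 0, 0], [29, 6.3, 0, 0]]}}

```text
clock: 31.42
tool_pos: [607.8, 126.7, 207.5]
ee_rot: [-3.14, -0.001, 1.748]
contact_force: [-0.3, -0.1, -1.3]
grip_width: 44.8
```

```bash
python3 - <<'E'
from h import *
go(609,140,85,100)
E
```

```text
t 31.42 pos [607.8 126.7 207.5] rpy [-1.7992e+02 -5.0000e-02  1.0018e+02] w 44.8 F [-0.3 -0.1 -1.3] -> d cm [ 1.28  0.35 12.25] spin 0.003
```

{"api": "play_rows", "payload": {"steps": [[0.5, 0.1, 2, 0], [0.7, 0.2, 5, 0], [0.7, 0.3, 9, 0], [0.7, 0.3, 11.5, 0], [0.7, 0.3, 12.3, 0], [0.7, 0.3, 12.3, 0], [0.7, 0.3, 12.3, 0], [0.7, 0.3, 12.3, 0]]}}

```text
clock: 32.08
tool_pos: [612.2, 131.0, 88.1]
ee_rot: [3.137, 0.0, 1.746]
contact_force: [-0.8, 0.5, -1.2]
grip_width: 44.8
```

```bash
python3 - <<'E'
from h import *
import pickle
go(609.5,155,40,100)
m=robot.camera_model('wrist');im=robot.capture('wrist')[:,:,::-1].copy();pickle.dump((m,robot.observe()),open('w20.pkl','wb'))
crop(im,220,80,420,230,4,'pics/w20c.png')
go(609.5,155,40,100)
E
```

```text
t 32.08 pos [612.2 131.   88.1] rpy [1.7976e+02 1.0000e-02 1.0002e+02] w 44.8 F [-0.8  0.5 -1.2] -> d cm [2.41 0.15 4.81] spin 0.0
t 32.13 pos [612.4 131.1  88.4] rpy [1.7972e+02 1.0000e-02 1.0002e+02] w 44.8 F [-0.2  0.5 -1.1] -> d cm [2.41 0.13 4.84] spin 0.0
```

View pics/w20c.png

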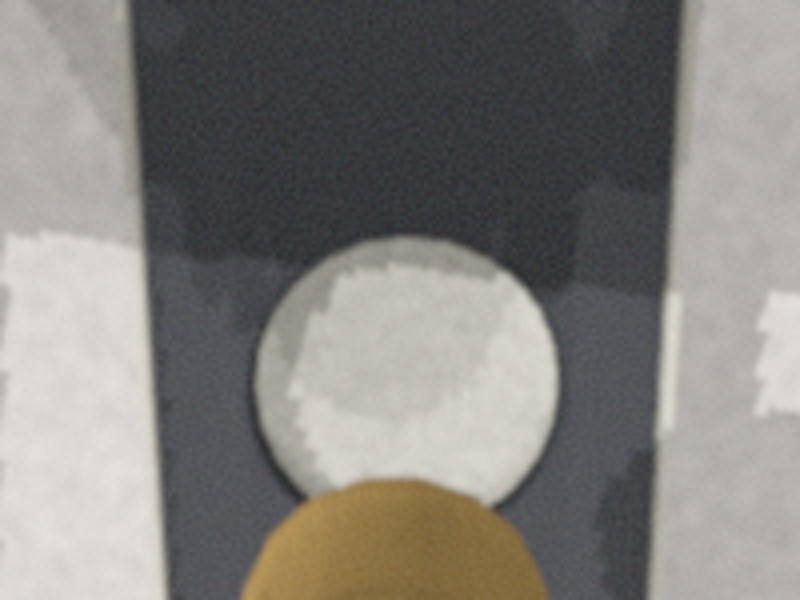

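```bash
python3 - <<'E'
from rel import *
rel('w20.pkl',[(407,235,18),(255,378,18),(558,378,18),(395,478,74),(395,478,78)],4,(220,80))
E
```

```text
[612.4 131.1  88.4]
(407, 235, 18) 53.4 3.0
(255, 378, 18) 26.3 -26.1
(558, 378, 18) 26.4 32.2
(395, 478, 74) 23.0 0.6
(395, 478, 78) 24.2 0.6
```

{"api": "play_rows", "payload": {"steps": [[1.2, 0.1, 0.5, 0], [2.4, 0.1, 1.5, 0], [2.4, 0.1, 3, 0], [2.4, 0.1, 4.2, 0], [2.4, 0.1, 4.8, 0], [2.4, 0.1, 4.8, 0], [2.4, 0.1, 4.8, 0], [2.4, 0.1, 4.8, 0]]}}

```text
clock: 32.8
tool_pos: [607.7, 154.8, 38.0]
ee_rot: [3.141, -0.0, 1.746]
contact_force: [-0.4, -0.2, -1.8]
grip_width: 44.5
```

```bash
python3 - <<'E'
from h import *
import pickle
go(609.5,155,24,100)
m=robot.camera_model('wrist');im=robot.capture('wrist')[:,:,::-1].copy();pickle.dump((m,robot.observe()),open('w21.pkl','wb'))
crop(im,220,120,420,270,4,'pics/w21c.png')
im=robot.capture('scene')[:,:,::-1].copy();crop(im,335,230,415,290,10,'pics/s21.png')
go(609.5,155,24,100)
E
```

```text
t 32.8 pos [607.7 154.8  38. ] rpy [179.94  -0.   100.02] w 44.5 F [-0.4 -0.2 -1.8] -> d cm [-0.01  0.18  1.4 ] spin 0.0
t 32.9 pos [608.  154.8  38.4] rpy [179.9   -0.   100.01] w 44.9 F [-0.5 -0.4 -1.6] -> d cm [-0.    0.15  1.44] spin 0.0
```

View pics/w21c.png

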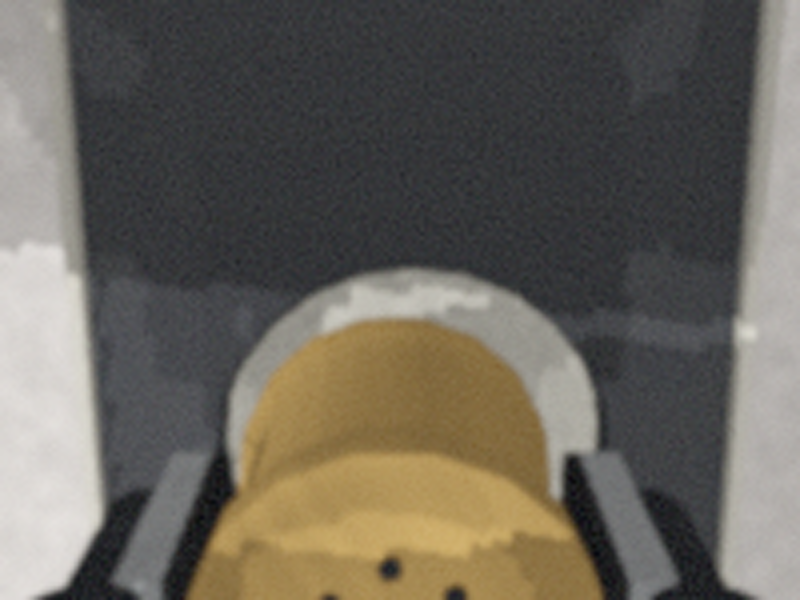

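View pics/s21.png

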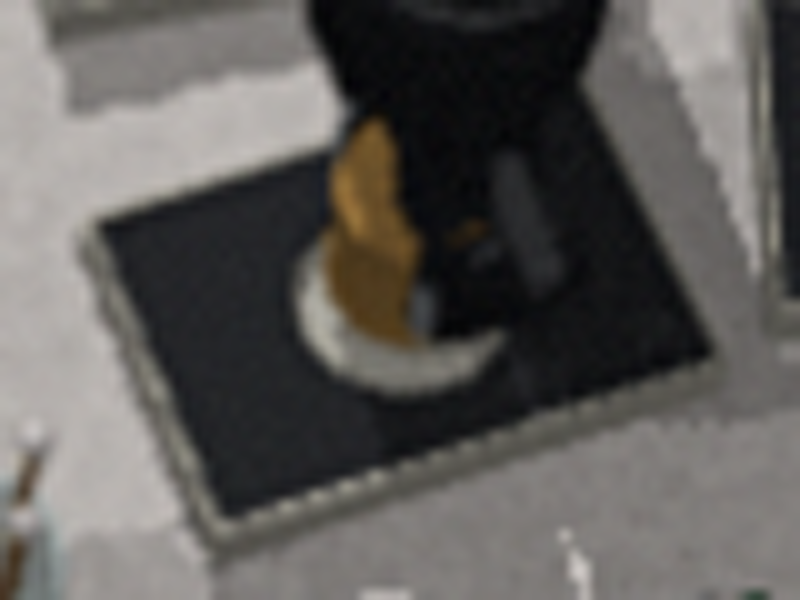

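{"api": "play_rows", "payload": {"steps": [[0.05, 0.15, 0, 0], [0.1, 0.25, 0, 0], [0.1, 0.25, 0.3, 0], [0.1, 0.25, 0.6, 0], [0.1, 0.25, 0.9, 0], [0.1, 0.25, 1.1, 0], [0.1, 0.25, 1.1, 0], [0.1, 0.25, 1.1, 0]]}}

```text
clock: 33.57
tool_pos: [609.2, 156.1, 26.0]
ee_rot: [-3.141, -0.0, 1.746]
contact_force: [0.1, 0.7, -1.7]
grip_width: 44.9
```

{"api": "play_rows", "payload": {"steps": [[0, 0, 0.1, 0], [0, 0, 0.15, 0], [0, 0, 0.15, 0]]}}

```text
clock: 33.82
tool_pos: [609.6, 156.2, 25.2]
ee_rot: [3.141, -0.0, 1.746]
contact_force: [-0.9, -0.1, -0.3]
grip_width: 44.6
```

{"api": "play_rows", "payload": {"steps": [[0, 0, 0.1, 0], [0, 0, 0.1, 0], [0, 0, 0.1, 0]]}}

```text
clock: 34.07
tool_pos: [609.6, 156.2, 25.2]
ee_rot: [-3.141, 0.0, 1.746]
contact_force: [-4.2, -0.6, 6.0]
grip_width: 44.9
```

{"api": "play_rows", "payload": {"steps": [[0, 0, 0, 0], [0, 0, 0, 0], [0, 0, 0, 0], [0, 0, 0, 0], [0, 0, 0, 0], [0, 0, 0, 0]], "grip": 1}}

```text
clock: 34.57
tool_pos: [609.5, 156.1, 23.8]
ee_rot: [-3.142, -0.0, 1.746]
contact_force: [-0.1, -0.1, 0.2]
grip_width: 85.3
```

{"api": "play_rows", "payload": {"steps": [[0, 0, -1, 0], [0, 0, -3, 0], [0, 0, -6, 0], [0, 0, -10, 0], [0, 0, -14, 0], [0, 0, -17, 0], [0, 0, -18, 0], [0, 0, -18, 0]]}}

```text
clock: 35.23
tool_pos: [611.8, 156.5, 209.5]
ee_rot: [3.133, 0.0, 1.746]
contact_force: [0.9, 0.0, 0.1]
grip_width: 85.4
```

{"api": "play_rows", "payload": {"steps": [[-3, 0, 0, 0], [-7, 0, 0, 0], [-11, 0, 0, 0], [-15, 0, 0, 0], [-19, 0, 0, 0], [-23, 0, 0, 0], [-26, 0, 0, 0], [-28, 0, 0, 0]]}}

```text
clock: 35.9
tool_pos: [657.0, -122.6, 200.7]
ee_rot: [-3.137, -0.001, 1.743]
contact_force: [0.7, 0.1, -1.0]
grip_width: 85.3
```

```bash
python3 - <<'E'
from h import *
go(609.5,155,24,100)
im=robot.capture('scene')[:,:,::-1].copy();crop(im,300,170,480,300,4.4,'pics/s22.png')
im=robot.capture('top')[:,:,::-1].copy();crop(im,180,90,345,235,4,'pics/t22.png')
im=robot.capture('wrist')[:,:,::-1].copy();cv2.imwrite('pics/w22.png',im)
E
```

```text
t 35.9 pos [ 657.  -122.6  200.7] rpy [-1.7976e+02 -7.0000e-02  9.9880e+01] w 85.3 F [ 0.7  0.1 -1. ] -> d cm [28.16  0.08 17.67] spin -0.002
```

View pics/s22.png

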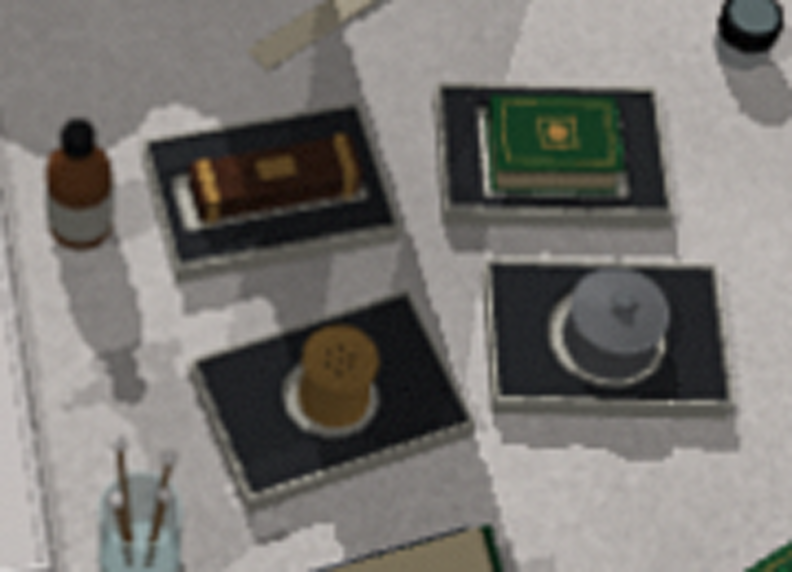

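View pics/t22.png

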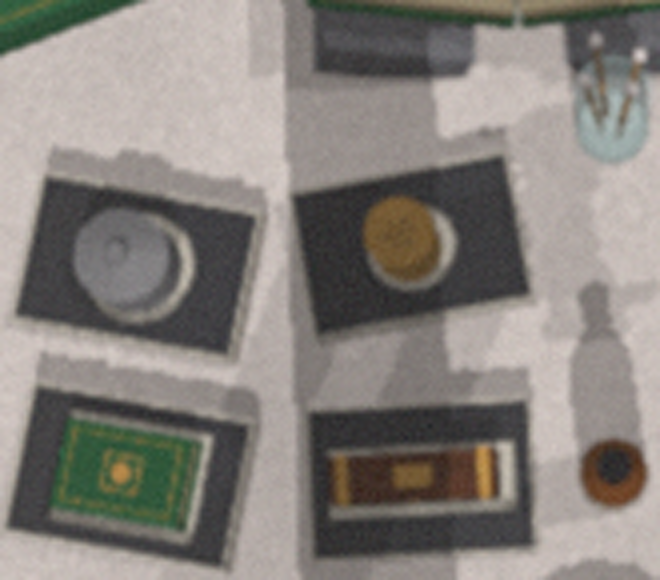

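View pics/w22.png

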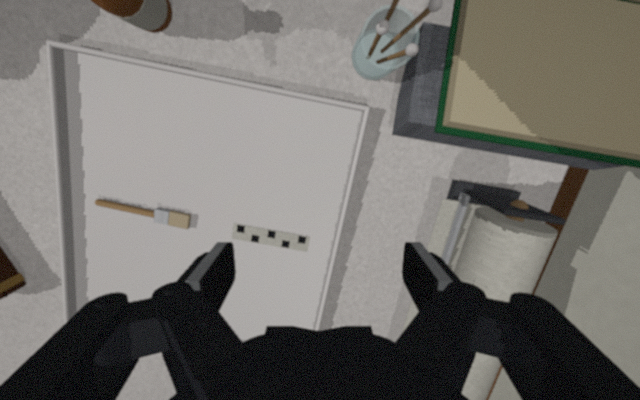

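Every piece is in its recess and the bottle and jar are unmoved. I'll do one numeric check of the offsets from the top view.

```bash
python3 - <<'E'
from h import *
np.set_printoptions(precision=1,suppress=True)
T=lambda q:(np.array(q,float)+.5)/4-.5+np.array((180,90))
f=lambda q,z:w('top',T(q),z).mean(0)
print('penbox',f([(332,455),(495,446),(498,496),(335,505)],38),'bed 453.4 147.5')
print('book',f([(72,418),(204,440),(186,533),(52,510)],38),'bed 457.2 337.5')
print('pot',f([(402,238)],60),'bed 608.6 154')
print('ink knob',f([(118,247)],60),'rim',f([(123,260)],46),'bed 597 335.1')
print('bottle',w('top',T([(614,472)]),70),'was 451.7 20.7')
s=robot.observe();print(s['contact_force'],s['clock'])
E
```

```text
penbox [453.7 149.   38. ] bed 453.4 147.5
book [455.8 334.4  38. ] bed 457.2 337.5
pot [604.4 154.7  60. ] bed 608.6 154
ink knob [600.6 336.7  60. ] rim [595.3 337.5  46. ] bed 597 335.1
bottle [[451.9  20.8  70. ]] was 451.7 20.7
[-0.8 -0.5  0.2] 36.05
```

{"api": "play_rows", "payload": {"steps": [[0, 0, 0, 0], [0, 0, 0, 0], [0, 0, 0, 0]]}}

```text
clock: 36.3
tool_pos: [657.9, -118.2, 203.3]
ee_rot: [-3.141, -0.001, 1.747]
contact_force: [-0.3, 0.6, -0.2]
grip_width: 85.4
```

```bash
python3 -c "
from plant import robot
print(robot.close_job())"
```

```text
the job is handed in; nothing more can be done
None
```

I moved the book, the small pen box, the inkwell and the pounce pot from the white tray into their own recesses. Each was lowered until it touched the recess floor and only then released. I handed the job in at about 36 s; it reported no verdict.

- **Seating:** The last top, scene and wrist pictures show all four pieces seated and upright. Measured from the top view, they are about 1.5 to 4.3 mm off their recess centres, against 12 mm allowed.
- **Bottle and jar:** The bottle measured within 0.2 mm of its start. I checked the jar only by eye, and it looked unmoved.
- **Arm:** It ended clear of everything with about zero contact force.

Two checks were less clean:

- **Camera disagreement:** The wrist and top cameras differed by about 2 to 4 mm. I centred the pieces against the recess edges seen in the wrist view.
- **Pen box pressure:** I pushed the pen box a little too far on contact, to about 18 N upward and 10 N sideways. I backed off before letting go, and the pictures afterwards show it level.

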